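# Close up the toy-parts jar carrier

## Task

Get the jar carrier ready to carry: screw the loose red lid clockwise until it is fully home on its jar, then swing the steel bail with the yellow grip over the jars and press it down until it snaps into its two spring clips. Leave the blue lid tight and the truck, tin and mallet where they are, and let go of everything.

Things in the scene. Friction and masses are not known exactly. Their poses are not given: they have to be found in the camera images.
- carrier: Open plywood jar carrier, fixed on the bench: 106 mm (its x) by 206 mm (its y). Origin: centre of its underside; z up. Jars stand in two bays, centres at x 0, y -48 and +48 mm; either jar may be in either bay. Side rails reach 45 mm up, end boards (y -97, +97) 100 mm; the clips and bail pivots on the end boards' outer faces (|y| over 103 mm) reach 145 mm.
- wheel_jar: Square clear jar, 80 mm wide, holding wooden wheels: the one with the red lid. Origin: centre of its underside, 12 mm above the bench; its axes are the carrier's. Its shoulder reaches 96 mm above the bench, with a white line on the -x side. It is held in its bay and does not turn or lift. The jar of pegs (blue lid) in the other bay is alike.
- red_lid_middle (a point): Centre of the red screw lid, on its axis at half its height. The lid is a ribbed cylinder, 54 mm in diameter, 22 mm high: top 11 mm above this point, lower edge 11 mm below. z is the axis; a white line marks its own -x side. Fully home, this point is 111 mm above the bench. The two lids stand 42 mm apart.
- red_lid (a joint): Angle of the red lid: 0 = screwed fully home on its stop (its white line meets the one on the jar's shoulder); positive = unscrewed, anticlockwise from above. Starts at 1.7 to 2.8, so it needs more than one grasp. The thread lifts it 8 mm per turn (1.27 mm per rad); turning takes about 0.1 N m, it stays where left and cannot come off.
- blue_lid_middle (a point): Centre of the blue screw lid (on the jar with wooden pegs): same size and axes as the red one. It is already home.
- blue_lid (a joint): Angle of the blue lid, rad: as for the red lid. Starts at 0, fully home, and is to stay so.
- bail_grip (a point): Middle of the yellow grip on the bail. The bail is an 8 mm steel rod: two arms at the carrier's ends (y -119, +119 mm) and a crossbar along the carrier's y, 52 mm from the pivot line. The grip is a cylinder, 14 mm thick and 50 mm long, in the crossbar's middle; black rubber sleeves (16 mm thick, 33 to 63 mm from the middle) come to lie over the lids.
- bail_home (a point): Point fixed on the carrier where the middle of the yellow grip lies when the bail is fully down in its clips: carrier x = 0, y = 0, z = 131 mm. Axes as the carrier.
- bail_pivot (a point): Middle of the bail's pivot line, fixed on the carrier at x = 52, y = 0, z = 131 mm; the line runs along the carrier's y.
- bail (a joint): Angle of the bail: 0 = down over the lids, in its clips; positive = swung up and back to the carrier's +x. At angle q the grip is at carrier x = 52 - 52 cos q, z = 131 + 52 sin q (mm). Starts at 2.2 to 2.8. Stiff pivot: about 1.5 N at the grip moves it, it stays where left. The clips meet the crossbar at 0.22; about 8 N down on the grip takes it past them (at 0.10), then it snaps down to 0.
- toy_truck: Loose wooden toy truck with a green cab, 150 by 80 by 82 mm, on its wheels on the bench. Origin: centre of its underside. Not to be disturbed.
- wax_tin: Loose flat round brass-coloured tin, 86 mm in diameter, 41 mm high. Origin: centre of its underside. Not to be disturbed.
- mallet: Loose wooden mallet lying on the bench beyond the carrier, 290 mm long along its x, head 66 by 116 by 58 mm at +x. Origin: on the bench below the handle. Not to be disturbed.

How it is judged:
By the outcome, as a careful person would: the job done as asked, in the order asked, and still so for the second after the job is handed in, with the robot touching nothing.
It also fails if it takes over 56 s, if anything falls off the work surface, if the arm or the gripper's body presses on something with over 40 N, if the wrist force passes 120 N, or if a joint passes its speed limit or range.

## Robot

A 6-joint arm with a two-finger parallel gripper is mounted at the origin on the work surface. World frame = base frame: x ahead of the robot, y to its left, z up, the work surface at z = 0. Lengths are in m, angles in rad, forces in N, time in s.
With the tool pointing down it reaches from about 0.3 to 0.875 m from the base axis. Payload 6.4 kg.
Tool frame: the origin (TCP) lies between the finger pads; the fingertips stand 11 mm ahead of it and the grasp point (between the pads) lies 8 mm behind it (ctrl.tcp_to_tips is the y of the fingertips in the tool frame, in m); y points along the fingers, x is the direction in which the jaws open and shut, and the axes are right-handed (so a half turn about y gives the same grasp; the last joint's range is limited). The gripper opens to 85 mm and grips with 20 to 120 N. Pads are 22 mm wide; open, the fingers measure 114 mm over their backs; the gripper's body (76 mm by 85 mm) begins 54 mm behind the grasp point. The pads swing forward as they close: fully open they stand 13 mm farther back than shut.
Start: joints at [-1.326, 0.181, 1.607, -0, 1.354, -0.206], TCP at [0.251, -0.518, 0.206] pointing down, gripper open.
Joint ranges: [-2.99, 2.99], [-0.89, 2.07], [0.3, 2.58], [-1.14, 4.28], [0, 2.63], [-3.12, 3.12]. Speed limits (rad/s): [2.57, 2.57, 3.01, 3.14, 3.14, 3.14].

## Interface

Orientations are given as a unit quaternion [w, x, y, z].
In Python, from bench import ctrl gives the robot as it stands.
- The arm moves only by the tool apply_moves, never from a script. Its argument "plan" is text: rows parted by semicolons, each of 7 numbers parted by spaces: the shift along the tool's x, y, z each as a share of 0.05 m, from -1 to 1, then the turn, a rotation vector about the tool's x, y, z each as a share of 0.12 rad, from -1 to 1, then the opening, from 0 (shut) to 1 (fully open). In form: dx dy dz wx wy wz claw; .... A call has exactly 5 rows; each row shifts and turns the commanded pose from where the row before left it, along the tool's axes as they then stand; what a row does not reach is not made up. A row lasts 1/10 s, in which the tool goes at most 50 mm and 8.59 degrees, less where a joint would pass 70% of its speed; a pose out of reach is approached as far as the arm can. A call with a number of a shift or a turn outside -1 to 1 is refused whole. A call with a gripper value outside its range is refused whole. The fingers move at their own pace and stop on an object; the grip force is fixed at half the most. Time passes only in rows, so rows that do not move let the fingers close, or fill a call up. It gives the time, the measured TCP pose, the force and the opening at its end, in the units of the state.
- ctrl.get_obs(): the state, without advancing time (a new reading comes with each control period).
- ctrl.camera(name): name is "scene" or "side" or "wrist"; returns the picture (480x640x3 uint8, red, green, blue); there is no depth.
- ctrl.get_calibration(name): a dict with "intrinsics" (3x3 intrinsics, pixels), "R" (3x3) and "t" (3): a world point X has camera coordinates R X + t. Camera axes: x right, y down, z forward; pixel columns grow to the right and rows downward; lengths in m; the calibration is good to about 2 mm. A picture is of the moment at which its call begins: read the wrist's pose just before it. get_calibration takes no time and is no camera call; for the wrist camera it gives the pose at the moment of the call.
- ctrl.hand_in(): hands the job in, once; it reports no verdict.
Trained networks look in the newest picture that a camera, given by its name, has taken for a name from the list of things; names that differ only in an ending like _2 or _b are one class to them, and where a whole thing is asked for, a point or a joint stands for the part that bears it (a point fixed in the world has none). Each returns a list of dicts, best first, with "score" (0 to 1); they miss things now and then, are a little off and sometimes report something else, mostly with a low value. They report only what shows in the picture. A call takes as long as a camera call.
- ctrl.recognise(camera, target): "point" ([x, y, z] in m, in world coordinates, good to about 4 mm: the middle of the surface that is visible of it).
The state is a dict: "time_s": time; "q": joint angles; "dq": joint speeds; "joint_efforts": joint torques, N m; "eef_pos": TCP position; "eef_rot": TCP orientation; "wrist_force": force on the tool from outside, world axes, zero at the start; "torque": the same for the moment, N m; "opening": opening from 0.0 (shut) to 1.0 (fully open).
Only numpy, scipy, OpenCV 4.12 (cv2) and the standard library are available. Lean on these libraries where they do the work, as an engineer would, in place of code of your own. Each camera call takes 0.05 s, during which the arm holds its last target.

## Working session

There is one attempt and no reset: what is moved stays moved. The work goes in short steps, Python scripts to look and compute and a tool call to move; the robot and the scene stay as the last step left them, time stands still between calls to the robot, and variables do not carry over. Pictures are saved under pics/ and viewed, and the job is handed in when it is done.

Besides the shell and the picture viewer there is one more tool, called after "Call:" as name(argument=value, ...) on one line, values as JSON. apply_moves: Moves the arm, as the interface text tells. Shift numbers are shares of 0.05 m and turn numbers shares of 0.12 rad, none past 1 either way. Its arguments: {"type":"object","properties":{"plan":{"type":"string"}},"required":["plan"]}

```bash
ls; mkdir -p pics; python3 - <<'E'
from bench import ctrl
import cv2
print(ctrl.get_obs())
for n in ("scene","side","wrist"):
    im=ctrl.camera(n); cv2.imwrite(f"pics/{n}0.png",im[:,:,::-1])
    c=ctrl.get_calibration(n); print(n,c)
for n in ("scene","side"):
  for t in ("red_lid_middle","blue_lid_middle","bail_grip","carrier","wheel_jar"):
    r=ctrl.recognise(n,t); print(n,t,r[:2])
E
```

```text
pics
{'time_s': 0.0, 'q': array([-1.32632528e+00,  1.81521819e-01,  1.60798425e+00, -3.31597777e-06,
        1.35382230e+00, -2.06311961e-01]), 'dq': array([ 0.00096233,  0.00112117, -0.00130433,  0.00139856,  0.00090696,
       -0.00043416]), 'joint_efforts': array([ 1.44599169e-03, -4.44874156e+01, -3.51332188e+01, -2.07684393e-04,
        9.11073148e-03,  1.23580352e-05]), 'eef_pos': array([ 0.25037317, -0.51697216,  0.20470649]), 'eef_rot': array([ 0.59952199, -0.59867249,  0.37605192, -0.37516607]), 'wrist_force': array([-0.48859906, -0.54355003, -0.24579608]), 'torque': array([ 0.01021941,  0.03530863, -0.0012186 ]), 'opening': 1.002438735431538}
scene {'intrinsics': array([[443.68639851,   0.        , 313.96509413],
       [  0.        , 443.68639851, 241.4430125 ],
       [  0.        ,   0.        ,   1.        ]]), 'R': array([[-0.70900419,  0.70498895, -0.01742521],
       [ 0.56987658,  0.55821742, -0.60302073],
       [-0.4153959 , -0.43747444, -0.79753518]]), 't': array([ 0.42161476, -0.27955963,  1.47902105])}
side {'intrinsics': array([[470.22382382,   0.        , 322
[... 804 characters left out ...]
il_grip [{'point': [0.6241, 0.0227, 0.1631], 'score': 0.87}]
scene carrier [{'point': [0.5778, 0.0645, 0.0862], 'score': 0.88}]
scene wheel_jar [{'point': [0.5358, -0.008, 0.0925], 'score': 0.8}]
side red_lid_middle [{'point': [0.5228, -0.0108, 0.1254], 'score': 0.57}, {'point': [0.5288, 0.0858, 0.1187], 'score': 0.34}]
side blue_lid_middle [{'point': [0.5317, 0.0849, 0.1217], 'score': 0.68}]
side bail_grip [{'point': [0.6162, 0.0401, 0.157], 'score': 0.74}]
side carrier [{'point': [0.5328, 0.1253, 0.0696], 'score': 0.83}, {'point': [0.4902, 0.4376, 0.0441], 'score': 0.25}]
side wheel_jar [{'point': [0.5078, -0.004, 0.0971], 'score': 0.59}, {'point': [0.5307, 0.1251, 0.0691], 'score': 0.22}]
```

View pics/scene0.png

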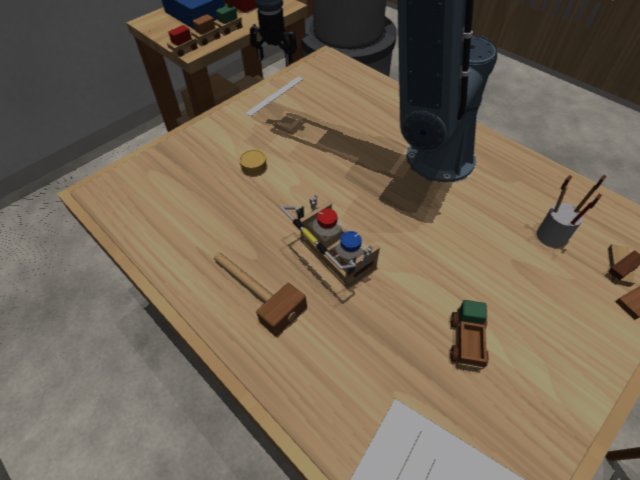

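View pics/side0.png

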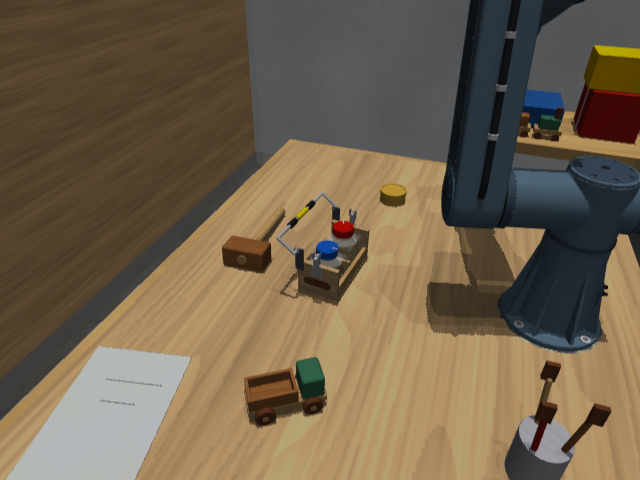

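View pics/wrist0.png

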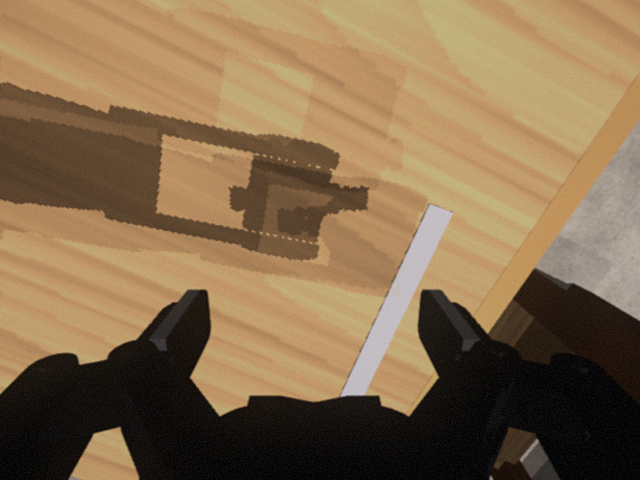

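```bash
python3 - <<'E'
from bench import ctrl
import cv2
print(ctrl.tcp_to_tips)
a=cv2.imread("pics/scene0.png")[190:300,260:400]; b=cv2.imread("pics/side0.png")[180:300,260:400]
cv2.imwrite("pics/crop_a.png",cv2.resize(a,None,fx=5.5,fy=5.4,interpolation=cv2.INTER_CUBIC))
cv2.imwrite("pics/crop_b.png",cv2.resize(b,None,fx=5,fy=5,interpolation=cv2.INTER_CUBIC))
E
```

```text
0.011
```

View pics/crop_a.png

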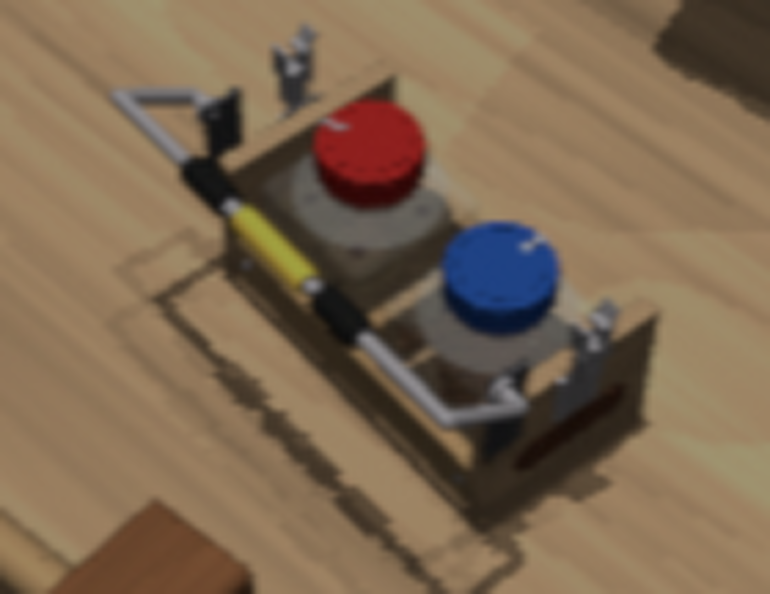

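View pics/crop_b.png

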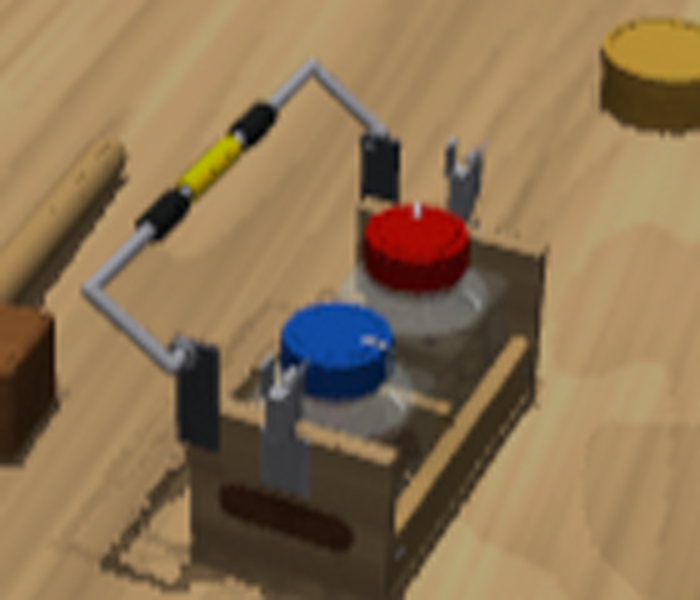

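```bash
cat > h.py <<'E'
import numpy as np, cv2
from scipy.optimize import least_squares
def cyl(r,h,n=40):
    t=np.linspace(0,2*np.pi,n,endpoint=False)
    c=np.c_[r*np.cos(t),r*np.sin(t)]
    return np.vstack([np.c_[c,np.full(n,h/2)],np.c_[c,np.full(n,-h/2)]])
LID=cyl(.027,.022); GR=cyl(.007,.05)[:,[0,2,1]]
def proj(c,X):
    p=(c["R"]@X.T).T+c["t"]; p=p/p[:,2:]; return (c["intrinsics"]@p.T).T[:,:2]
def hullc(P):
    h=cv2.convexHull(P.astype(np.float32)); m=cv2.moments(h); return np.array([m["m10"]/m["m00"],m["m01"]/m["m00"]]),m["m00"]
def seg(im,col):
    hsv=cv2.cvtColor(im,cv2.COLOR_RGB2HSV); H,S,V=cv2.split(hsv)
    if col=="red": m=((H<5)|(H>174))&(S>190)&(V>60)
    if col=="blue": m=(H>105)&(H<122)&(S>170)&(V>50)
    if col=="yellow": m=(H>25)&(H<33)&(S>190)&(V>90)
    return m.astype(np.uint8)
def blob(m,box):
    x0,y0,x1,y1=box; mm=np.zeros_like(m); mm[y0:y1,x0:x1]=m[y0:y1,x0:x1]
    n,l,s,c=cv2.connectedComponentsWithStats(mm)
    k=1+np.argmax(s[1:,4]); pts=np.argwhere(l==k)[:,::-1].astype(np.int32)
    h=cv2.convexHull(pts); mo=cv2.moments(h)
    return np.array([mo["m10"]/mo["m00"],mo["m01"]/mo["m00"]]),mo["m00"],s[k,4]
def Rz(a): return np.array([[np.cos(a),-np.sin(a),0],[np.sin(a),np.cos(a),0],[0,0,1]])
E
python3 - <<'E'
from h import *
from bench import ctrl
C={n:ctrl.get_calibration(n) for n in("scene","side")}
box={"scene":(280,190,390,290),"side":(270,180,380,300)}
ob={}
for n in C:
    im=cv2.imread(f"pics/{n}0.png")[:,:,::-1].copy()
    for c in("red","blue","yellow"):
        ob[n,c]=blob(seg(im,c),box[n]); print(n,c,ob[n,c])
def model(p):
    x,y,yaw,ra,q=p; R=Rz(yaw); o=np.array([x,y,0])
    f=lambda V,c:(R@(V+np.array(c)).T).T+o
    return {"red":f(LID,[0,-.048,.111+.00127*ra]),"blue":f(LID,[0,.048,.111]),"yellow":f(GR,[.052-.052*np.cos(q),0,.131+.052*np.sin(q)])}
def res(p):
    M=model(p); r=[]
    for (n,c),o in ob.items(): r+=list(hullc(proj(C[n],M[c]))[0]-o[0])
    r.append((p[3]-2.25)/1.); return r
s=least_squares(res,[.53,.037,0,2.2,2.4]); print(s.x,np.round(s.fun,2))
# free per-object triangulation
for c,V in(("red",LID),("blue",LID),("yellow",GR)):
    g=lambda X:np.r_[tuple(hullc(proj(C[n],V+X))[0]-ob[n,c][0] for n in C)]
    t=least_squares(g,[.53,.03,.12]); print(c,t.x,np.round(t.fun,2))
# white line dir of red lid
x,y,yaw,ra,q=s.x
for a in np.arange(1.5,3.0,.2):
    ct=np.array([0,-.048,.111+.00127*a+.011]); tip=ct+.024*np.array([-np.cos(a),-np.sin(a),0])
    X=Rz(yaw)@tip+[x,y,0]; print(round(a,1),[np.round(proj(C[n],X[None])[0],1) for n in C])
E
```

```text
scene red (array([326.650261 , 216.6562267]), 223.5, np.int32(228))
scene blue (array([350.36673347, 239.92317969]), 249.5, np.int32(256))Traceback (most recent call last):
  File "<stdin>", line 9, in <module>
  File "h.py", line 21, in blob
    k=1+np.argmax(s[1:,4]); pts=np.argwhere(l==k)[:,::-1].astype(np.int32)
        ~~~~~~~~~^^^^^^^^^
    return _wrapfunc(a, 'argmax', axis=axis, out=out, **kwds)
    return bound(*args, **kwds)
ValueError: attempt to get argmax of an empty sequence
```

```bash
cat > fit0.py <<'E'
from h import *
from bench import ctrl
C={n:ctrl.get_calibration(n) for n in("scene","side")}
box={"scene":(280,190,390,290),"side":(270,180,380,300)}
ob={}
def run(k):
    for n in C:
        im=cv2.imread(f"pics/{n}{k}.png")[:,:,::-1].copy()
        for c in("red","blue","yellow"):
            ob[n,c]=blob(seg(im,c),box[n]); print(n,c,ob[n,c])
    def model(p):
        x,y,yaw,ra,q=p; R=Rz(yaw); o=np.array([x,y,0])
        f=lambda V,c:(R@(V+np.array(c)).T).T+o
        return {"red":f(LID,[0,-.048,.111+.00127*ra]),"blue":f(LID,[0,.048,.111]),"yellow":f(GR,[.052-.052*np.cos(q),0,.131+.052*np.sin(q)])}
    def res(p):
        M=model(p); r=[]
        for (n,c),o in ob.items(): r+=list(hullc(proj(C[n],M[c]))[0]-o[0])
        r.append((p[3]-2.25)/1.); return r
    s=least_squares(res,[.53,.037,0,2.2,2.4]); print(s.x,np.round(s.fun,2))
    M=model(s.x); print({(n,c):hullc(proj(C[n],M[c])) for n,c in ob})
    for c,V in(("red",LID),("blue",LID),("yellow",GR)):
        g=lambda X:np.r_[tuple(hullc(proj(C[n],V+X))[0]-ob[n,c][0] for n in C)]
        t=least_squares(g,[.53,.03,.12]); print(c,t.x,np.round(t.fun,2))
    x,y,yaw,ra,q=s.x
    for a in np.arange(1.5,3.0,.2):
        ct=np.array([0,-.048,.111+.00127*a+.011]); tip=ct+.024*np.array([-np.cos(a),-np.sin(a),0])
        X=Rz(yaw)@tip+[x,y,0]; print(round(a,1),[np.round(proj(C[n],X[None])[0],1) for n in C])
run(0)
E
sed -i 's/(H>25)&(H<33)&(S>190)&(V>90)/(H>24)\&(H<36)\&(S>150)\&(V>90)/; s/(S>190)&(V>60)/(S>150)\&(V>25)/; s/(S>170)&(V>50)/(S>140)\&(V>25)/' h.py
python3 - <<'E'
import cv2
for n,p in(("scene",(309,237)),("side",(302,213)),("scene",(327,226)),("side",(343,235))):
    im=cv2.cvtColor(cv2.imread(f"pics/{n}0.png"),cv2.COLOR_BGR2HSV); print(n,im[p[1]-1:p[1]+2,p[0]-1:p[0]+2].reshape(-1,3).tolist())
E
python3 fit0.py
```

```text
scene [[24, 165, 148], [27, 161, 157], [29, 156, 159], [23, 167, 128], [24, 166, 149], [27, 159, 157], [21, 152, 106], [23, 168, 129], [25, 164, 149]]
side [[30, 255, 180], [28, 255, 181], [26, 255, 177], [28, 255, 181], [26, 255, 158], [25, 255, 156], [26, 255, 175], [25, 255, 127], [25, 255, 119]]
scene [[1, 224, 50], [1, 224, 49], [0, 213, 49], [0, 214, 50], [1, 224, 49], [1, 219, 50], [1, 209, 50], [2, 200, 51], [2, 200, 51]]
side [[0, 244, 68], [0, 244, 68], [1, 240, 68], [0, 244, 67], [0, 244, 69], [1, 247, 67], [0, 244, 67], [0, 240, 68], [0, 240, 67]]
scene red (array([326.65639269, 217.6826484 ]), 292.0, np.int32(303))
scene blue (array([350.31555556, 241.00666667]), 300.0, np.int32(311))
scene yellow (array([309.64102564, 234.95833333]), 52.0, np.int32(63))
side red (array([342.84743811, 229.27979275]), 289.5, np.int32(304))
side blue (array([326.96723869, 249.73218929]), 320.5, np.int32(316))
side yellow (array([301.68238994, 212.32389937]), 53.0, np.int32(65))
[ 0.53284026  0.02677508 -0.00761726  2.23352089  2.11074176] [-2.45  2.45  0.51  0.13  5.8  -2.68 -4.15 -1.84 -0
[... 402 characters left out ...]
2237051893), ('side', 'yellow'): (array([303.14625829, 210.40258869]), 89.98587806080468)}
red [ 0.52071356 -0.02326956  0.1102682 ] [ 0.08  0.47  0.39 -0.23]
blue [0.53236759 0.07273913 0.10772876] [ 0.08  0.27  0.22 -0.13]
yellow [0.61991492 0.01398616 0.16136509] [-0.04  0.1   0.12 -0.05]
1.5 [array([318.3, 212.4]), array([342.2, 219.5])]
1.7 [array([317. , 213.4]), array([340.5, 219.1])]
1.9 [array([316.1, 214.5]), array([338.6, 218.9])]
2.1 [array([315.4, 215.7]), array([336.8, 218.9])]
2.3 [array([315.1, 217. ]), array([335.1, 219. ])]
2.5 [array([315.2, 218.4]), array([333.5, 219.4])]
2.7 [array([315.6, 219.7]), array([332.1, 219.9])]
2.9 [array([316.4, 220.9]), array([330.9, 220.6])]
```

```bash
sed -i 's/least_squares(res,\[.53,.037,0,2.2,2.4\])/least_squares(res,[.527,.025,-.12,2.2,2.4],diff_step=1e-3,x_scale=[.01,.01,.1,1,.2])/; s/least_squares(g,\[.53,.03,.12\])/least_squares(g,[.53,.03,.12],diff_step=1e-3)/' fit0.py; python3 fit0.py | tail -13
python3 - <<'E'
import cv2
a=cv2.imread("pics/scene0.png")[205:230,310:345]; b=cv2.imread("pics/side0.png")[212:245,325:362]
cv2.imwrite("pics/la.png",cv2.resize(a,None,fx=20,fy=20,interpolation=cv2.INTER_NEAREST))
cv2.imwrite("pics/lb.png",cv2.resize(b,None,fx=18,fy=18,interpolation=cv2.INTER_NEAREST))
E
```

```text
-0.29]
{('scene', 'red'): (array([327.23963883, 217.88871827]), 354.6502887166571), ('scene', 'blue'): (array([350.69636787, 240.9691178 ]), 387.5062866967637), ('scene', 'yellow'): (array([309.82161661, 235.11780872]), 113.94620657921769), ('side', 'red'): (array([342.91496291, 228.42753537]), 340.94437147374265), ('side', 'blue'): (array([326.75581891, 248.78247167]), 393.44884240906686), ('side', 'yellow'): (array([301.61820819, 212.18011112]), 92.32744245789945)}
red [ 0.52096354 -0.02322468  0.11055627] [ 0.03  0.46  0.3  -0.33]
blue [0.53250539 0.07264753 0.10778782] [ 0.02  0.27  0.17 -0.18]
yellow [0.61996035 0.01420392 0.16157042] [ 0.01  0.1   0.07 -0.08]
1.5 [array([322.1, 209.7]), array([347.4, 220.6])]
1.7 [array([320.8, 210.5]), array([345.7, 220.1])]
1.9 [array([319.6, 211.5]), array([343.9, 219.8])]
2.1 [array([318.8, 212.6]), array([342.1, 219.6])]
2.3 [array([318.3, 213.9]), array([340.3, 219.7])]
2.5 [array([318.2, 215.2]), array([338.6, 220. ])]
2.7 [array([318.4, 216.5]), array([337. , 220.4])]
2.9 [array([319. , 217.8]), array([335.7, 221. ])]
```

View pics/la.png

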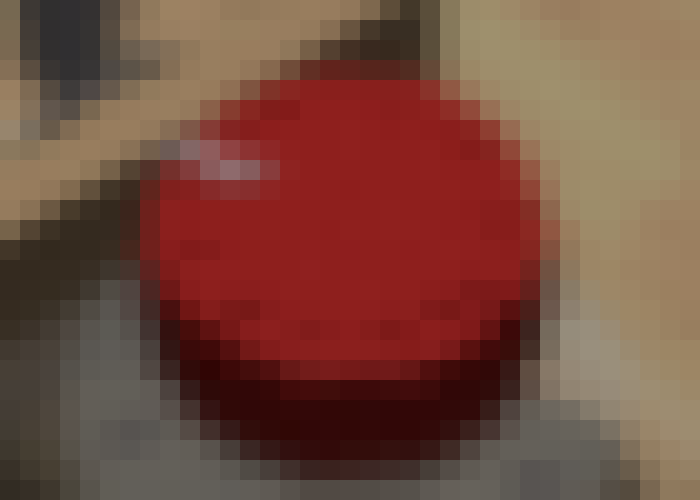

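View pics/lb.png

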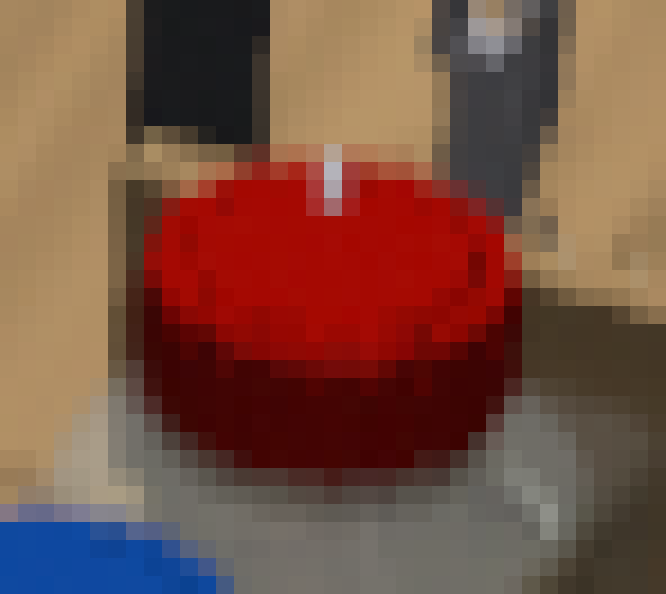

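```bash
sed -i 's/print(s.x,np/print(s.x.tolist(),np/' fit0.py; python3 fit0.py | sed -n 7,9p; cat >> h.py <<'E'
from scipy.spatial.transform import Rotation as Ro
def rot(q): return Ro.from_quat([q[1],q[2],q[3],q[0]])
E
python3 - <<'E'
from h import *
from bench import ctrl
o=ctrl.get_obs(); M=rot(o["eef_rot"]).as_matrix(); print(M.round(3)); print(np.arctan2(M[1,0],M[0,0]),o["eef_pos"],o["time_s"])
E
```

```text
[0.5270612596373563, 0.026549739835284747, -0.12495893436688349, 1.9585436126371656, 2.5009664543410737] [ 0.58  0.21  0.38 -0.04  0.18  0.16  0.07 -0.85 -0.21 -0.95 -0.06 -0.14
 -0.29]
{('scene', 'red'): (array([327.23963883, 217.88871827]), 354.6502887166571), ('scene', 'blue'): (array([350.69636787, 240.9691178 ]), 387.5062866967637), ('scene', 'yellow'): (array([309.82161661, 235.11780872]), 113.94620657921769), ('side', 'red'): (array([342.91496291, 228.42753537]), 340.94437147374265), ('side', 'blue'): (array([326.75581891, 248.78247167]), 393.44884240906686), ('side', 'yellow'): (array([301.61820819, 212.18011112]), 92.32744245789945)}
[[ 0.436  0.     0.9  ]
 [-0.9    0.     0.436]
 [-0.    -1.     0.   ]]
-1.1200072673955896 [ 0.25053014 -0.517552    0.20560569] 0.65
```

```bash
cat > go.py <<'E'
# usage: go.py x y z psi nrows claw : prints rows in tool axes from measured pose
import sys
from h import *
from bench import ctrl
def main():
    x,y,z,psi,n,cl=map(float,sys.argv[1:7]); n=int(n)
    o=ctrl.get_obs(); M=rot(o["eef_rot"]).as_matrix(); p=o["eef_pos"]
    p0=np.arctan2(M[1,0],M[0,0]); d=(np.array([x,y,z])-p)/n; dp=(psi-p0)/n
    print("pos",p.round(4),"psi",round(p0,3),"tilt",M[:,1].round(3),"F",o["wrist_force"].round(1),"T",o["torque"].round(2),"op",round(o["opening"],3),"q",o["q"].round(2),"t",o["time_s"])
    for i in range(n):
        R=np.array([[np.cos(p0),0,-np.sin(p0)],[np.sin(p0),0,np.cos(p0)],[0,-1,0]])
        s=R.T@d/.05; p0+=dp
        print(f"{s[0]:.2f} {s[1]:.2f} {s[2]:.2f} 0 {-dp/.12:.2f} 0 {cl:g};", end="\n" if i%5==4 else " ")
    print()
main()
E
python3 go.py .521 -.022 .235 .825 20 1
```

```text
pos [ 0.2505 -0.5176  0.2056] psi -1.12 tilt [ 0.  0. -1.] F [ 0.6 -0.3  0.5] T [0.04 0.04 0.04] op 1.002 q [-1.33  0.18  1.61  0.    1.35 -0.21] t 0.65
-0.33 -0.03 0.46 0 -0.81 0 1; -0.28 -0.03 0.49 0 -0.81 0 1; -0.23 -0.03 0.51 0 -0.81 0 1; -0.18 -0.03 0.53 0 -0.81 0 1; -0.13 -0.03 0.55 0 -0.81 0 1;
-0.08 -0.03 0.56 0 -0.81 0 1; -0.02 -0.03 0.56 0 -0.81 0 1; 0.03 -0.03 0.56 0 -0.81 0 1; 0.09 -0.03 0.56 0 -0.81 0 1; 0.14 -0.03 0.55 0 -0.81 0 1;
0.19 -0.03 0.53 0 -0.81 0 1; 0.25 -0.03 0.51 0 -0.81 0 1; 0.29 -0.03 0.48 0 -0.81 0 1; 0.34 -0.03 0.45 0 -0.81 0 1; 0.38 -0.03 0.42 0 -0.81 0 1;
0.42 -0.03 0.38 0 -0.81 0 1; 0.45 -0.03 0.33 0 -0.81 0 1; 0.48 -0.03 0.29 0 -0.81 0 1; 0.51 -0.03 0.24 0 -0.81 0 1; 0.53 -0.03 0.19 0 -0.81 0 1;
```

Call:
apply_moves(plan="-0.33 -0.1 0.46 0 -0.81 0 1; -0.28 -0.1 0.49 0 -0.81 0 1; -0.23 -0.1 0.51 0 -0.81 0 1; -0.18 -0.1 0.53 0 -0.81 0 1; -0.13 -0.1 0.55 0 -0.81 0 1")

```text
time_s: 1.15
eef_pos: [0.3185, -0.3931, 0.2308]
eef_rot: [-0.672, 0.672, -0.219, 0.219]
wrist_force: [0.6, 0.4, 0.4]
opening: 0.998
```

Call:
apply_moves(plan="-0.08 -0.03 0.56 0 -0.81 0 1; -0.02 -0.03 0.56 0 -0.81 0 1; 0.03 -0.03 0.56 0 -0.81 0 1; 0.09 -0.03 0.56 0 -0.81 0 1; 0.14 -0.03 0.55 0 -0.81 0 1")

```text
time_s: 1.65
eef_pos: [0.3858, -0.2691, 0.2384]
eef_rot: [-0.705, 0.705, -0.051, 0.051]
wrist_force: [1.1, -0.2, 0.5]
opening: 0.997
```

Call:
apply_moves(plan="0.19 -0.03 0.53 0 -0.81 0 1; 0.25 -0.03 0.51 0 -0.81 0 1; 0.29 0 0.48 0 -0.81 0 1; 0.34 0 0.45 0 -0.81 0 1; 0.38 0 0.42 0 -0.81 0 1")

```text
time_s: 2.15
eef_pos: [0.4533, -0.1451, 0.2413]
eef_rot: [-0.697, 0.697, 0.12, -0.12]
wrist_force: [0.0, -0.4, 0.0]
opening: 1.0
```

```bash
python3 go.py .521 -.022 .235 .825 5 1; python3 - <<'E'
from h import *
from bench import ctrl
c=ctrl.get_calibration("wrist");im=ctrl.camera("wrist"); cv2.imwrite("pics/w1.png",im[:,:,::-1])
print({k:v.tolist() for k,v in c.items()})
print(proj(c,np.array([[.521,-.022,.1245],[.533,.0742,.122]])), ctrl.recognise("wrist","red_lid_middle"))
E
```

```text
pos [ 0.4533 -0.1451  0.2413] psi 0.342 tilt [ 0. -0. -1.] F [ 0.  -0.4  0. ] T [-0.04 -0.01 -0.01] op 1.0 q [-0.56 -0.08  1.8  -0.    1.41 -0.9 ] t 2.15
0.42 0.03 0.37 0 -0.81 0 1; 0.45 0.03 0.33 0 -0.81 0 1; 0.48 0.03 0.29 0 -0.81 0 1; 0.51 0.03 0.24 0 -0.81 0 1; 0.53 0.03 0.19 0 -0.81 0 1;

{'intrinsics': [[353.7485241859792, 0.0, 313.8973306328204], [0.0, 353.7485241859792, 230.61487875451218], [0.0, 0.0, 1.0]], 'R': [[0.9419962126513447, 0.33562350076468206, -3.2939089150078146e-05], [0.322062506666266, -0.9039068757092942, 0.28147486894091645], [0.09443980702206797, -0.26515886894449564, -0.9595685994600452]], 't': [-0.37747936576668356, -0.32409185847589256, 0.3318677999498055]}
[[453.99145255  96.53272859]
 [529.35535348 -36.23271733]] [{'point': [0.5182, -0.024, 0.1284], 'score': 0.94}]
```

View pics/w1.png

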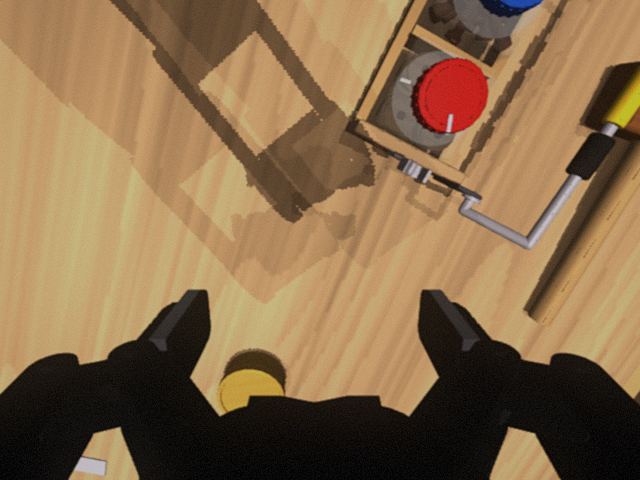

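```bash
cat > wl.py <<'E'
from h import *
def ray(c,u,z):
    d=c["R"].T@np.linalg.solve(c["intrinsics"],np.array([u[0],u[1],1.])); o=-c["R"].T@c["t"]
    return o+d*(z-o[2])/d[2]
def lid(c,im,col="red",ztop=.1245):
    m=seg(im,col); hsv=cv2.cvtColor(im,cv2.COLOR_RGB2HSV)
    m=(m*(hsv[:,:,2]>120)).astype(np.uint8)
    n,l,s,_=cv2.connectedComponentsWithStats(m); k=1+np.argmax(s[1:,4])
    h=cv2.convexHull(np.argwhere(l==k)[:,::-1].astype(np.int32)); X=np.array([ray(c,p[0],ztop)[:2] for p in h],np.float32)
    from scipy.optimize import least_squares
    f=least_squares(lambda p:np.hypot(*(X-p[:2]).T)-p[2],[X[:,0].mean(),X[:,1].mean(),.027],loss="soft_l1",f_scale=.001)
    return f.x,np.abs(f.fun).max(),s[k]
E
python3 - <<'E'
from wl import *
from bench import ctrl
c=ctrl.get_calibration("wrist"); im=cv2.imread("pics/w1.png")[:,:,::-1].copy()
L=lid(c,im); print(L)
for u in((450,117),(450,130)):
    t=ray(c,u,.1245)[:2]-L[0][:2]; print(t, np.hypot(*t), "angle", (np.arctan2(t[1],t[0])-np.pi+.125)%(2*np.pi))
E
```

```text
(array([ 0.51962091, -0.02039866,  0.02657467]), np.float64(0.0009357275341319304), array([ 418,   58,   70,   75, 3951], dtype=int32))
[ 0.00534673 -0.01424991] 0.015219966293977276 angle 2.054752655714717
[ 0.00956012 -0.02294052] 0.024852833083680137 angle 2.0906459172447027
```

Call:
apply_moves(plan="0.42 0.03 0.37 0 -0.81 0 1; 0.45 0.03 0.33 0 -0.81 0 1; 0.48 0.03 0.29 0 -0.81 0 1; 0.51 0.03 0.24 0 -0.81 0 1; 0.53 0.03 0.19 0 -0.81 0 1")

```text
time_s: 2.75
eef_pos: [0.5207, -0.0229, 0.2336]
eef_rot: [-0.647, 0.648, 0.284, -0.284]
wrist_force: [0.3, -0.8, -0.2]
opening: 1.001
```

```bash
python3 go.py .5203 -.021 .113 .825 5 1
```

```text
pos [ 0.5207 -0.0229  0.2336] psi 0.826 tilt [ 0. -0. -1.] F [ 0.3 -0.8 -0.2] T [ 0.04 -0.   -0.08] op 1.001 q [-0.27  0.04  1.71 -0.    1.4  -1.1 ] t 2.75
0.00 0.48 0.01 0 0.00 0 1; 0.00 0.48 0.01 0 0.00 0 1; 0.00 0.48 0.01 0 0.00 0 1; 0.00 0.48 0.01 0 0.00 0 1; 0.00 0.48 0.01 0 0.00 0 1;
```

Call:
apply_moves(plan="0 0.5 0.04 0 0 0 1; 0 0.5 0 0 0 0 1; 0 0.5 0 0 0 0 1; 0 0.5 0 0 0 0 1; 0 0.3 0 0 0 0 1")

```text
time_s: 3.25
eef_pos: [0.5176, -0.0222, 0.1166]
eef_rot: [0.649, -0.648, -0.282, 0.283]
wrist_force: [-0.3, 0.3, 0.7]
opening: 0.995
```

```bash
python3 go.py .5203 -.021 .113 .825 1 1; python3 - <<'E'
from wl import *
from bench import ctrl
c=ctrl.get_calibration("wrist");im=ctrl.camera("wrist"); cv2.imwrite("pics/w2.png",im[:,:,::-1])
L=lid(c,im);print(L)
E
```

```text
pos [ 0.5176 -0.0222  0.1166] psi 0.822 tilt [-0.002  0.    -1.   ] F [-0.3  0.3  0.7] T [-0.03  0.03 -0.02] op 0.995 q [-0.27  0.16  1.83 -0.    1.16 -1.09] t 3.25
0.05 0.07 -0.02 0 -0.02 0 1; 
(array([ 0.51826747, -0.01774064,  0.02178379]), np.float64(0.008265183746999593), array([322, 231,  46,  31, 417], dtype=int32))
```

View pics/w2.png

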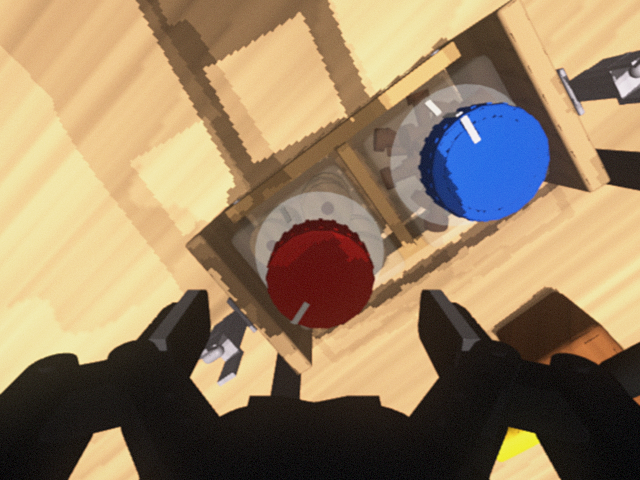

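```bash
sed -i 's/def lid(c,im,col="red",ztop=.1245)/def lid(c,im,col="red",ztop=.1245,vt=120)/; s/>120)/>vt)/' wl.py; python3 - <<'E'
from wl import *
from bench import ctrl
c=ctrl.get_calibration("wrist");im=cv2.imread("pics/w2.png")[:,:,::-1].copy()
print(lid(c,im,vt=65)); print(lid(c,im,vt=85)); print(lid(c,im,"blue",.122,vt=150), ray(c,(320,274),.1245))
o=ctrl.get_obs();print(o["eef_pos"],o["time_s"])
E
```

```text
(array([ 0.51588862, -0.01932178,  0.02731191]), np.float64(0.0020930889204450256), array([ 266,  219,  108,  109, 8701], dtype=int32))
(array([ 0.51731581, -0.02009878,  0.02629687]), np.float64(0.0012617142086943506), array([ 266,  227,  108,  101, 7979], dtype=int32))
(array([0.52914697, 0.07344078, 0.02582907]), np.float64(0.006392451534140128), array([ 437,  102,  113,  119, 9334], dtype=int32)) [ 0.51539081 -0.01818565  0.1245    ]
[ 0.51631963 -0.02196912  0.11462276] 3.3
```

Call:
apply_moves(plan="0 0.02 0 0 0 0 1; 0 0 0 0 0 0 1; 0 0 0 0 0 0 1; 0 0 0 0 0 0 1; 0 0 0 0 0 0 1")

```text
time_s: 3.8
eef_pos: [0.5193, -0.0219, 0.1183]
eef_rot: [-0.648, 0.648, 0.284, -0.283]
wrist_force: [0.6, -0.0, -0.5]
opening: 1.001
```

```bash
python3 go.py .5185 -.0205 .113 .825 1 1; python3 - <<'E'
from wl import *
from bench import ctrl
c=ctrl.get_calibration("wrist");im=ctrl.camera("wrist"); cv2.imwrite("pics/w3.png",im[:,:,::-1])
for v in(40,65,85): print(lid(c,im,vt=v))
print(lid(c,im,"blue",.122,vt=150)); print(ray(c,(320,274),.1245))
o=ctrl.get_obs();print(o["eef_pos"],o["time_s"])
cv2.imwrite("pics/w3c.png",cv2.resize(im[180:360,220:420,::-1],None,fx=3,fy=3))
E
```

```text
pos [ 0.5193 -0.0219  0.1183] psi 0.824 tilt [ 0.001 -0.    -1.   ] F [ 0.6 -0.  -0.5] T [ 0.03 -0.02 -0.04] op 1.001 q [-0.27  0.16  1.82  0.    1.16 -1.09] t 3.8
0.01 0.11 0.03 0 -0.01 0 1; 
(array([ 0.51814925, -0.01993877,  0.02752009]), np.float64(0.0015880518594433742), array([ 264,  216,  107,  108, 8574], dtype=int32))
(array([ 0.51814979, -0.01994738,  0.02751413]), np.float64(0.0016003326227746403), array([ 264,  216,  107,  108, 8548], dtype=int32))
(array([ 0.51919385, -0.02086681,  0.02670146]), np.float64(0.001287095419241241), array([ 264,  224,  107,  100, 7840], dtype=int32))
(array([0.53121734, 0.07369359, 0.0261858 ]), np.float64(0.003935456952632581), array([ 435,  101,  110,  118, 9058], dtype=int32))
[ 0.51950684 -0.01919509  0.1245    ]
[ 0.51912188 -0.02186654  0.11811675] 3.85
```

View pics/w3c.png

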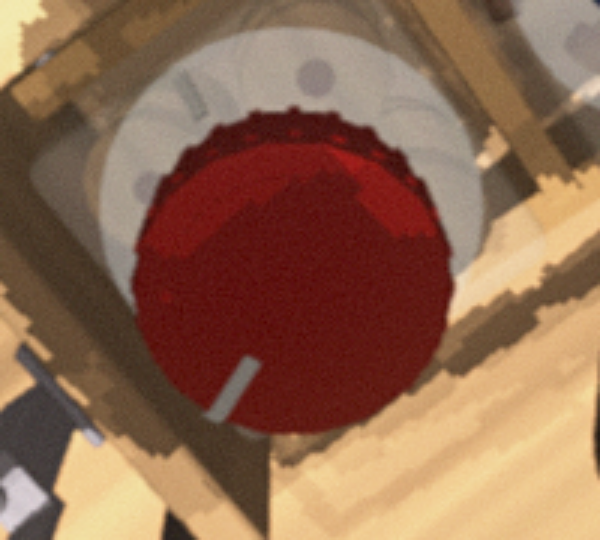

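Call:
apply_moves(plan="0.01 0.1 0.02 0 0 0 1; 0 0 0 0 0 0 0.4; 0 0 0 0 0 0 0.3; 0 0 0 0 0 0 0.2; 0 0 0 0 0 0 0.2")

```text
time_s: 4.35
eef_pos: [0.5185, -0.0208, 0.1126]
eef_rot: [-0.648, 0.648, 0.283, -0.283]
wrist_force: [0.3, 0.4, 0.5]
opening: 0.329
```

Call:
apply_moves(plan="0 0 0 0 0 0 0.2; 0 0 0 0 0 0 0.2; 0 0 0 0 0 0 0.2; 0 0 0 0 0 0 0.2; 0 0 0 0 0 0 0.2")

```text
time_s: 4.85
eef_pos: [0.5184, -0.0208, 0.1126]
eef_rot: [-0.648, 0.648, 0.283, -0.283]
wrist_force: [-0.9, 0.1, 0.5]
opening: 0.204
```

```bash
python3 go.py .5190 -.0208 .113 .825 1 1; python3 - <<'E'
from wl import *
from bench import ctrl
c=ctrl.get_calibration("wrist");im=ctrl.camera("wrist"); cv2.imwrite("pics/w4.png",im[:,:,::-1])
E
```

```text
pos [ 0.5184 -0.0208  0.1126] psi 0.824 tilt [-0. -0. -1.] F [-0.9  0.1  0.5] T [-0.02  0.06  0.01] op 0.204 q [-0.27  0.16  1.83 -0.    1.15 -1.09] t 4.85
0.01 -0.01 -0.01 0 -0.01 0 1;
```

View pics/w4.png

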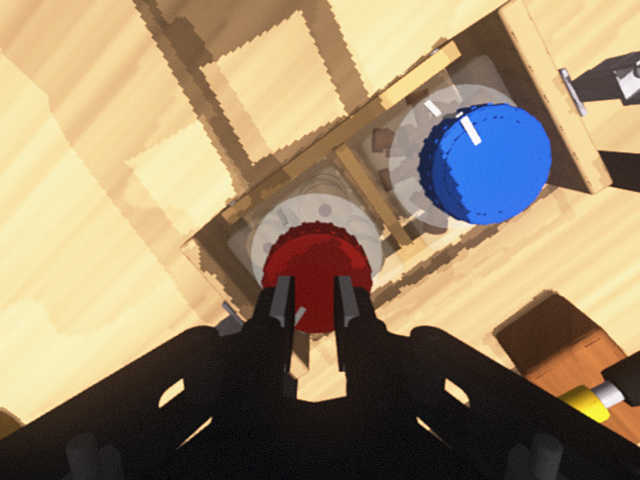

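```bash
python3 - <<'E'
from wl import *
from bench import ctrl
c=ctrl.get_calibration("wrist"); o=ctrl.get_obs(); p=o["eef_pos"]
for dz in (-.011,0,.008,.0119,.03): print(dz,proj(c,(p+[0,0,dz])[None]))
print(proj(c,np.array([[.519,-.0208,.1245]])))
print((-c["R"].T@c["t"]),p)
E
```

```text
-0.011 [[315.45838632 264.29725686]]
0 [[315.5414077 272.2693954]]
0.008 [[315.6081141  278.67488704]]
0.0119 [[315.64281472 282.00701891]]
0.03 [[315.82610066 299.60707601]]
[[316.41171718 282.84501812]]
[0.46536134 0.02724692 0.28096955] [ 0.51842605 -0.02077441  0.11259891]
```

```bash
python3 - <<'E'
from wl import *
from bench import ctrl
p=ctrl.get_obs()["eef_pos"]
for n in("scene","side"):
    c=ctrl.get_calibration(n); im=ctrl.camera(n).copy(); cv2.imwrite(f"pics/{n}4.png",im[:,:,::-1])
    u=proj(c,np.array([p,p-[0,0,.011],p+[0,0,.03]])); print(n,u)
    x,y=u[0].astype(int); cr=im[y-50:y+50,x-60:x+60,::-1]
    cv2.imwrite(f"pics/c4{n}.png",cv2.resize(cr,None,fx=6,fy=6,interpolation=cv2.INTER_CUBIC))
E
```

```text
scene [[328.00783732 217.58248592]
 [327.97582433 220.22771812]
 [328.09760862 210.16468483]]
side [[343.84921435 228.87496718]
 [343.67380319 232.42347176]
 [344.33684746 219.01032488]]
```

View pics/c4scene.png

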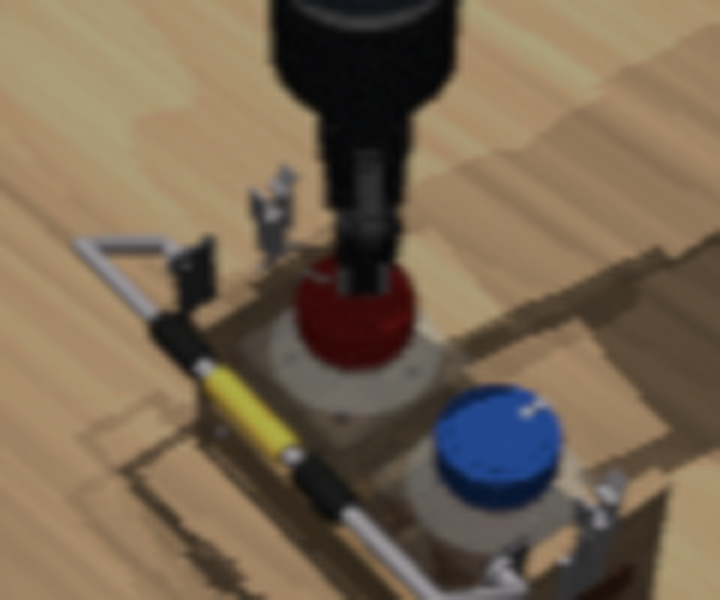

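View pics/c4side.png

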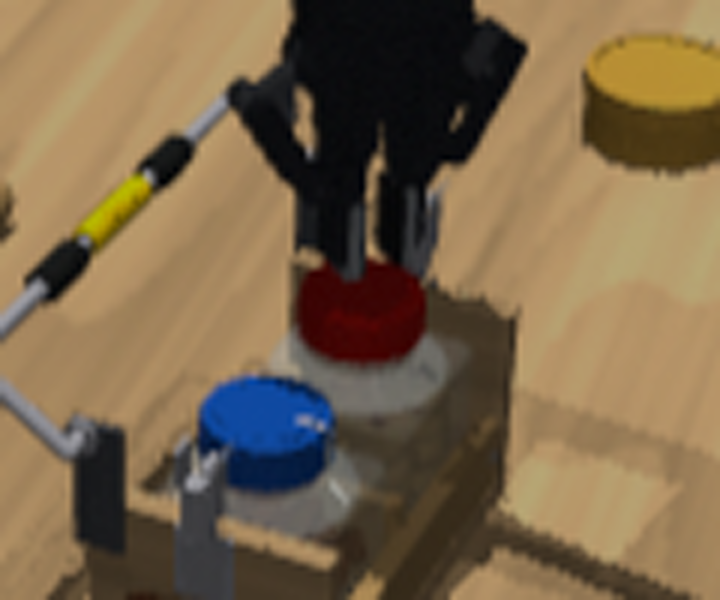

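Call:
apply_moves(plan="0 0.03 0 0 0 0 0.2; 0 0.03 0 0 0 0 0.2; 0 0.03 0 0 0 0 0.2; 0 0 0 0 0 0 0.2; 0 0 0 0 0 0 0.2")

```text
time_s: 5.5
eef_pos: [0.5183, -0.0207, 0.108]
eef_rot: [0.648, -0.648, -0.283, 0.283]
wrist_force: [-0.8, 0.4, 0.4]
opening: 0.195
```

Call:
apply_moves(plan="0 0.03 0 0 0 0 0.2; 0 0.03 0 0 0 0 0.2; 0 0.03 0 0 0 0 0.2; 0 0 0 0 0 0 0.2; 0 0 0 0 0 0 0.2")

```text
time_s: 6.0
eef_pos: [0.5184, -0.0208, 0.1035]
eef_rot: [0.648, -0.648, -0.283, 0.283]
wrist_force: [0.1, -0.4, 0.4]
opening: 0.198
```

Call:
apply_moves(plan="0 0.03 0 0 0 0 0.2; 0 0.03 0 0 0 0 0.2; 0 0.03 0 0 0 0 0.2; 0 0 0 0 0 0 0.2; 0 0 0 0 0 0 0.2")

```text
time_s: 6.5
eef_pos: [0.5184, -0.0208, 0.0991]
eef_rot: [-0.648, 0.648, 0.283, -0.283]
wrist_force: [-0.3, -0.4, 0.7]
opening: 0.197
```

```bash
python3 - <<'E'
from wl import *
from bench import ctrl
o=ctrl.get_obs();p=o["eef_pos"];print(p,o["wrist_force"],o["q"])
for n in("side","wrist"):
    c=ctrl.get_calibration(n); im=ctrl.camera(n).copy(); cv2.imwrite(f"pics/{n}5.png",im[:,:,::-1])
    u=proj(c,np.array([p])); print(n,u)
    x,y=u[0].astype(int); cr=im[y-50:y+50,x-60:x+60,::-1]
    if n=="side": cv2.imwrite(f"pics/c5{n}.png",cv2.resize(cr,None,fx=6,fy=6,interpolation=cv2.INTER_CUBIC))
E
```

```text
[ 0.51843673 -0.02078817  0.09909393] [-0.3354793  -0.38855878  0.66323342] [-2.69115802e-01  1.81616173e-01  1.83899484e+00  5.13795302e-06
  1.12095316e+00 -1.09309729e+00]
side [[343.63168087 233.22291573]]
wrist [[315.52699101 272.3022753 ]]
```

View pics/c5side.png

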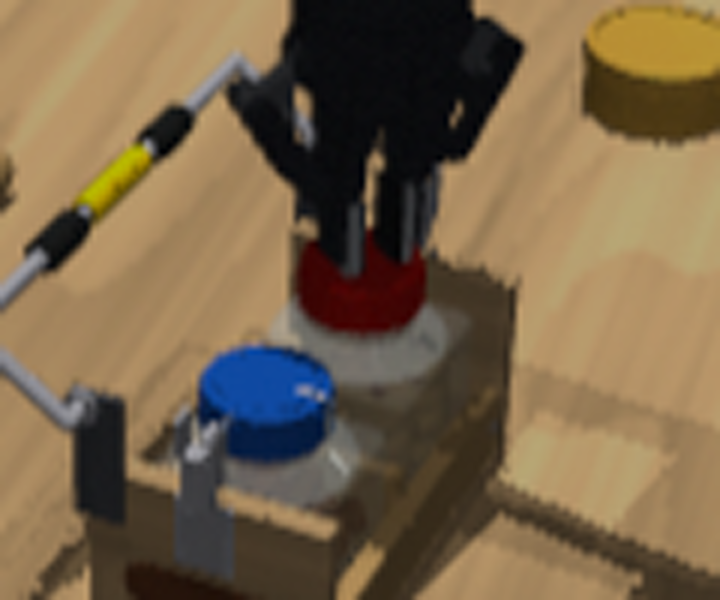

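View pics/wrist5.png

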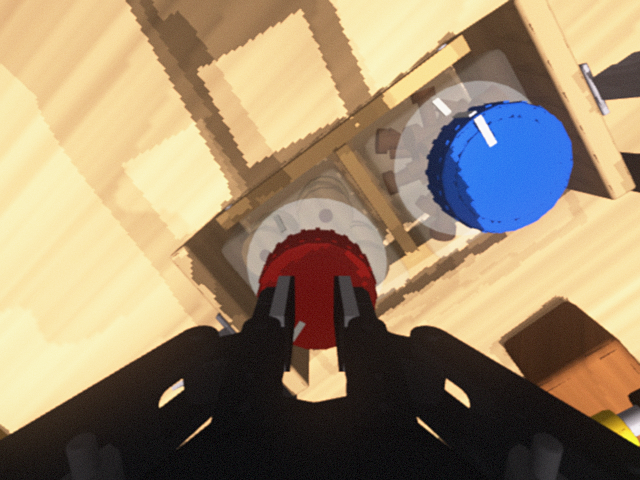

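Call:
apply_moves(plan="0 0.03 0 0 0 0 0.2; 0 0.03 0 0 0 0 0.2; 0 0.03 0 0 0 0 0.2; 0 0 0 0 0 0 0.2; 0 0 0 0 0 0 0.2")

```text
time_s: 7.1
eef_pos: [0.5188, -0.0209, 0.0981]
eef_rot: [-0.648, 0.648, 0.283, -0.283]
wrist_force: [-12.3, 1.6, 28.7]
opening: 0.198
```

```bash
python3 - <<'E'
from wl import *
from bench import ctrl
o=ctrl.get_obs();p=o["eef_pos"];print(p,o["wrist_force"],o["torque"])
for n in("scene","wrist"):
    c=ctrl.get_calibration(n); im=ctrl.camera(n).copy(); cv2.imwrite(f"pics/{n}6.png",im[:,:,::-1])
    u=proj(c,np.array([p])); print(n,u)
    x,y=u[0].astype(int); cr=im[y-50:y+50,x-60:x+60,::-1]
    if n=="scene": cv2.imwrite(f"pics/c6{n}.png",cv2.resize(cr,None,fx=6,fy=6,interpolation=cv2.INTER_CUBIC))
    else: cv2.imwrite(f"pics/c6{n}.png",cv2.resize(im[220:400,220:420,::-1],None,fx=3.8,fy=3.2))
E
```

```text
[ 0.51882033 -0.02088237  0.09809652] [-12.27536847   1.64220921  28.71268008] [ 0.3810463   2.2348521  -0.00508171]
scene [[327.83498169 221.12089239]]
wrist [[315.52871357 272.28301082]]
```

View pics/c6scene.png

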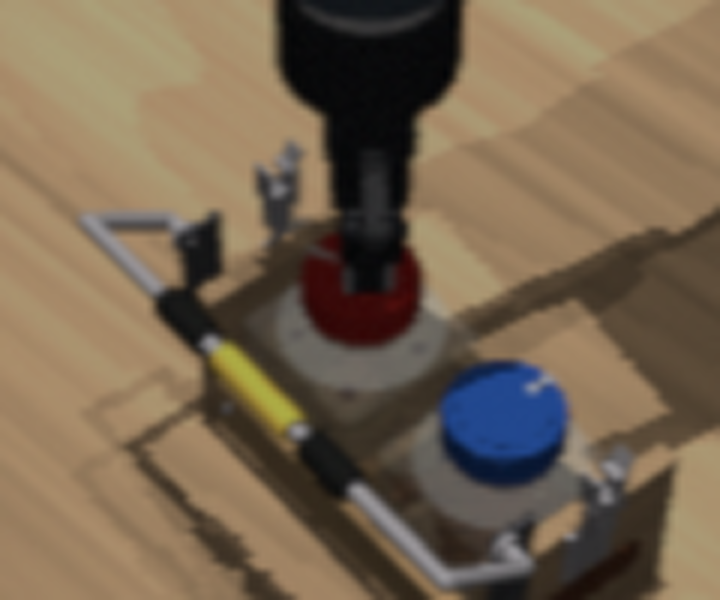

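View pics/c6wrist.png

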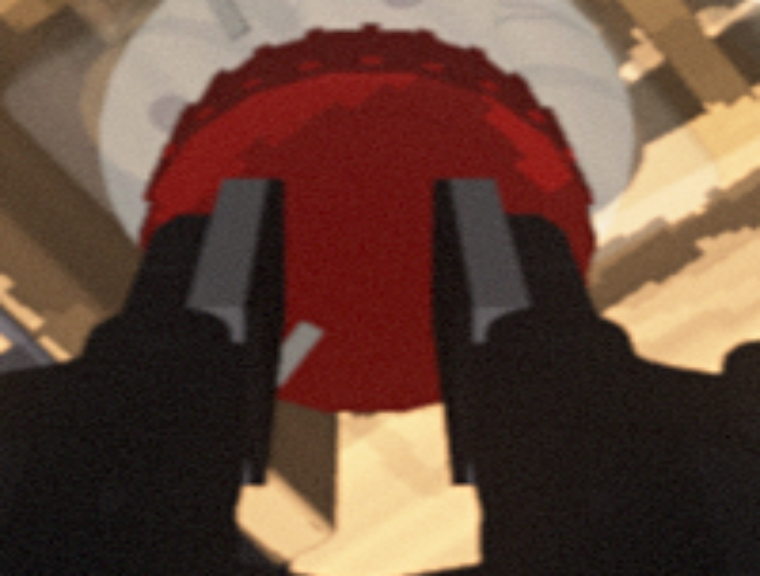

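Call:
apply_moves(plan="0 -0.1 0 0 0 0 0.2; 0 -0.3 0 0 0 0 0.6; 0 -0.2 0 0 0 0 1; 0 0 0 0 0 0 1; 0 0 0 0 0 0 1")

```text
time_s: 7.7
eef_pos: [0.5184, -0.0208, 0.1245]
eef_rot: [-0.648, 0.648, 0.283, -0.283]
wrist_force: [-0.1, -0.5, -0.1]
opening: 0.867
```

```bash
python3 - <<'E'
from wl import *
from bench import ctrl
o=ctrl.get_obs();p=o["eef_pos"];print(p,o["wrist_force"],o["torque"],o["opening"])
c=ctrl.get_calibration("wrist")
# camera at pose6: shift
c6=dict(c); c6["t"]=c["t"]-c["R"]@(np.array([.5188,-.0209,.0981])-p)
tz=np.array([-np.sin(.824),np.cos(.824)])
for u in((315,276.5),(317,276.5)):
    X=ray(c6,u,.1246); print(X, X[:2]-.011*tz)
    d=X[:2]-np.array([.5188,-.0209]); print("zt",d@tz)
im=cv2.imread("pics/wrist6.png")[:,:,::-1].copy()
print(lid(c6,im,vt=85))
for n in("side",):
    im=ctrl.camera(n); cv2.imwrite("pics/side7.png",im[:,:,::-1])
E
```

```text
[ 0.51843287 -0.02077844  0.12445277] [-0.1181683  -0.53151555 -0.05584766] [ 0.02508803 -0.00547246 -0.05177562] 0.8667500175646391
[ 0.511744   -0.01486383  0.1246    ] [ 0.51981656 -0.02233604]
zt 0.009278494581893795
[ 0.51233381 -0.01422614  0.1246    ] [ 0.52040637 -0.02169834]
zt 0.009278828636422565
(array([ 0.51849606, -0.02049521,  0.0267394 ]), np.float64(0.0008476044128909073), array([ 257,  236,  119,  113, 6209], dtype=int32))
```

Call:
apply_moves(plan="0 0 0 0 0 0 1; 0 0 0 0 0 0 1; 0 0.3 0 0 0 0 1; 0 0.3 0 0 0 0 1; 0 0.2 0 0 0 0 1")

```text
time_s: 8.25
eef_pos: [0.5177, -0.0206, 0.0833]
eef_rot: [0.648, -0.648, -0.283, 0.284]
wrist_force: [-0.5, 0.4, -0.4]
opening: 1.003
```

Call:
apply_moves(plan="0 0.1 0 0 0 0 1; 0 0.07 0 0 0 0 1; 0 0 0 0 0 0 1; 0 0 0 0 0 0 0.6; 0 0 0 0 0 0 0.6")

```text
time_s: 8.75
eef_pos: [0.5189, -0.0209, 0.0767]
eef_rot: [-0.648, 0.648, 0.283, -0.283]
wrist_force: [0.1, -0.6, 0.4]
opening: 0.69
```

```bash
python3 go.py .5185 -.0205 .075 .825 1 1; python3 - <<'E'
from wl import *
from bench import ctrl
for n in("side","wrist"):
    im=ctrl.camera(n).copy(); cv2.imwrite(f"pics/{n}8.png",im[:,:,::-1])
    if n=="side": cv2.imwrite(f"pics/c8{n}.png",cv2.resize(im[170:290,270:410,::-1],None,fx=5,fy=5,interpolation=cv2.INTER_CUBIC))
E
```

```text
pos [ 0.5189 -0.0209  0.0767] psi 0.824 tilt [ 0.001 -0.    -1.   ] F [ 0.1 -0.6  0.4] T [ 0.03 -0.06 -0.06] op 0.69 q [-0.27  0.22  1.85 -0.    1.07 -1.09] t 8.75
0.00 0.03 0.01 0 -0.01 0 1;
```

View pics/c8side.png

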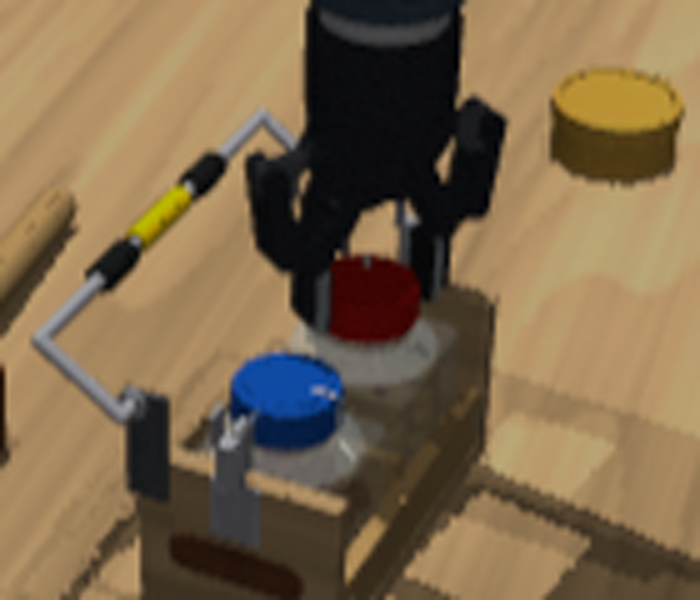

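View pics/wrist8.png

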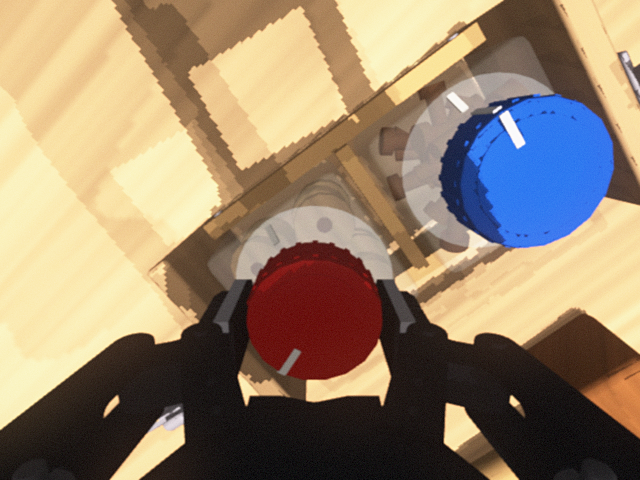

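Call:
apply_moves(plan="0 0 0 0 0 0 0; 0 0 0 0 0 0 0; 0 0 0 0 0 0 0; 0 0 0 0 0 0 0; 0 0 0 0 0 0 0")

```text
time_s: 9.35
eef_pos: [0.5197, -0.0201, 0.0775]
eef_rot: [-0.648, 0.648, 0.284, -0.282]
wrist_force: [0.1, 3.8, 6.2]
opening: 0.611
```

Call:
apply_moves(plan="0 0 0 0 0.5 0 0; 0 0.003 0 0 0.8 0 0; 0 0.003 0 0 0.8 0 0; 0 0.003 0 0 0.8 0 0; 0 0.003 0 0 0.8 0 0")

```text
time_s: 9.85
eef_pos: [0.5204, -0.0197, 0.077]
eef_rot: [0.695, -0.694, -0.134, 0.131]
wrist_force: [2.9, 5.5, 3.6]
opening: 0.612
```

```bash
python3 go.py .5185 -.0205 .075 .825 1 1; python3 - <<'E'
from wl import *
from bench import ctrl
for n in("wrist",):
    im=ctrl.camera(n).copy(); cv2.imwrite(f"pics/{n}9.png",im[:,:,::-1])
E
```

```text
pos [ 0.5204 -0.0197  0.077 ] psi 0.376 tilt [ 0.004  0.001 -1.   ] F [2.9 5.5 3.6] T [ 1.01 -0.49  0.19] op 0.612 q [-0.27  0.22  1.85  0.    1.07 -0.65] t 9.85
-0.04 0.04 -0.00 0 -3.74 0 1;
```

View pics/wrist9.png

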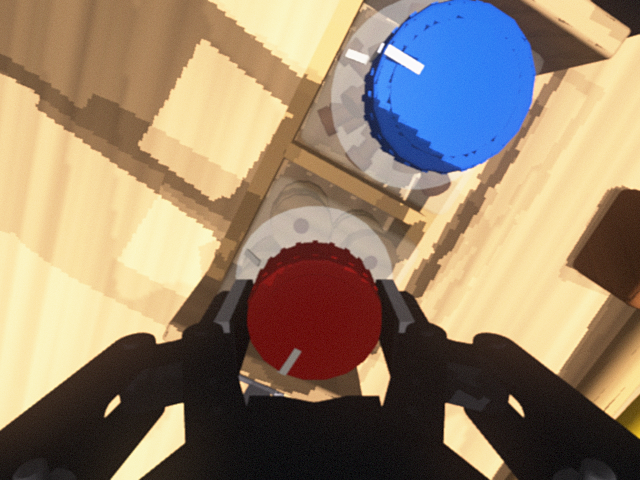

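Call:
apply_moves(plan="0 0.003 0 0 0.9 0 0; 0 0.003 0 0 0.9 0 0; 0 0.003 0 0 0.9 0 0; 0 0.003 0 0 0.9 0 0; 0 0.003 0 0 0.9 0 0")

```text
time_s: 10.4
eef_pos: [0.5213, -0.0196, 0.0764]
eef_rot: [0.705, -0.704, 0.056, -0.06]
wrist_force: [7.4, 7.2, 0.9]
opening: 0.612
```

Call:
apply_moves(plan="0 0.003 0 0 0.9 0 0; 0 0.003 0 0 0.9 0 0; 0 0.003 0 0 0.9 0 0; 0 0.003 0 0 0.9 0 0; 0 0.003 0 0 0.9 0 0")

```text
time_s: 10.9
eef_pos: [0.5222, -0.02, 0.0758]
eef_rot: [0.665, -0.662, 0.241, -0.247]
wrist_force: [9.6, 4.9, -1.3]
opening: 0.612
```

```bash
python3 go.py .5185 -.0205 .075 .825 1 1; python3 - <<'E'
from wl import *
from bench import ctrl
for n in("wrist",):
    im=ctrl.camera(n).copy(); cv2.imwrite(f"pics/{n}10.png",im[:,:,::-1])
E
```

```text
pos [ 0.5222 -0.02    0.0758] psi -0.705 tilt [ 0.008  0.001 -1.   ] F [ 9.6  4.9 -1.3] T [ 0.92 -1.51  0.11] op 0.612 q [-0.27  0.22  1.85  0.    1.07  0.44] t 10.9
-0.05 0.02 -0.06 0 -12.75 0 1;
```

View pics/wrist10.png

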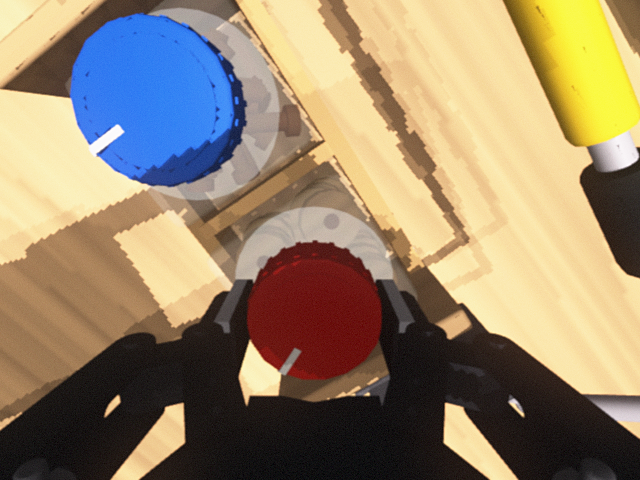

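Call:
apply_moves(plan="0.03 0.003 0.03 0 0.9 0 0; 0 0.003 0 0 0.9 0 0; 0 0.003 0 0 0.9 0 0; 0 0.003 0 0 0.5 0 0; 0 0 0 0 0.3 0 0")

```text
time_s: 11.45
eef_pos: [0.5227, -0.0205, 0.0751]
eef_rot: [0.6, -0.598, 0.375, -0.378]
wrist_force: [3.0, 1.4, 3.9]
opening: 0.612
```

```bash
python3 go.py .5185 -.0205 .075 .825 1 1
```

```text
pos [ 0.5227 -0.0205  0.0751] psi -1.122 tilt [ 0.005 -0.    -1.   ] F [3.  1.4 3.9] T [ 0.33 -0.47  0.16] op 0.612 q [-0.27  0.22  1.85  0.    1.07  0.85] t 11.45
-0.04 0.00 -0.08 0 -16.23 0 1;
```

Call:
apply_moves(plan="0 0.001 0 0 0.3 0 0; 0 0.001 0 0 0.3 0 0; 0 0.001 0 0 0.3 0 0; 0 0 0 0 0.2 0 0; 0 0 0 0 0 0 0")

```text
time_s: 11.95
eef_pos: [0.5215, -0.0212, 0.0749]
eef_rot: [-0.573, 0.574, -0.413, 0.414]
wrist_force: [-2.1, 0.3, 8.9]
opening: 0.604
```

```bash
python3 go.py .5185 -.0205 .075 .825 1 1
```

```text
pos [ 0.5215 -0.0212  0.0749] psi -1.249 tilt [ 0.002 -0.002 -1.   ] F [-2.1  0.3  8.9] T [-0.13  0.43  1.58] op 0.604 q [-0.27  0.22  1.85 -0.    1.07  0.98] t 11.95
-0.03 -0.00 -0.05 0 -17.29 0 1;
```

Call:
apply_moves(plan="0 0 0 0 0 0 0.8; 0 0 0 0 0 0 0.8; 0 0 0 0 0 0 0.8; 0 -0.1 0 0 0 0 0.8; 0 -0.4 0 0 0 0 0.8")

```text
time_s: 12.45
eef_pos: [0.5186, -0.0201, 0.0966]
eef_rot: [-0.572, 0.574, -0.416, 0.413]
wrist_force: [0.5, 0.2, 0.4]
opening: 0.806
```

Call:
apply_moves(plan="0 -0.8 0 0 0 0 0.8; 0 -1 0 0 0 0 0.8; 0 -0.9 0 0 0 0 0.8; 0 -0.3 0 0 0 0 0.8; 0 0 0 0 0 0 0.8")

```text
time_s: 12.95
eef_pos: [0.5224, -0.021, 0.2519]
eef_rot: [0.574, -0.572, 0.412, -0.417]
wrist_force: [0.0, -0.4, 0.5]
opening: 0.798
```

```bash
python3 go.py .5185 -.0205 .075 .825 1 1; python3 - <<'E'
from wl import *
from bench import ctrl
c=ctrl.get_calibration("wrist")
for n in("wrist","scene","side"):
    im=ctrl.camera(n).copy(); cv2.imwrite(f"pics/{n}11.png",im[:,:,::-1])
    if n=="wrist": 
        for v in (60,85,120): print(lid(c,im,ztop=.122,vt=v))
        print(ctrl.recognise("wrist","bail_grip"))
sed=None
E
cp pics/scene11.png pics/scene1.png; cp pics/side11.png pics/side1.png; sed -i 's/^run(0)/import sys; run(sys.argv[1])/' fit0.py; python3 fit0.py 1|grep -v "(array"
```

```text
pos [ 0.5224 -0.021   0.2519] psi -1.252 tilt [ 0.007 -0.002 -1.   ] F [ 0.  -0.4  0.5] T [ 0.   -0.01 -0.01] op 0.798 q [-0.27  0.02  1.69  0.    1.43  0.98] t 12.95
-0.03 3.54 -0.07 0 -17.31 0 1; 
(array([ 0.52172838, -0.02132946,  0.0266368 ]), np.float64(0.0009965742393203136), array([ 283,  182,   61,   62, 2733], dtype=int32))
(array([ 0.52133029, -0.021049  ,  0.02604084]), np.float64(0.005163328836324841), array([ 283,  184,   60,   60, 2266], dtype=int32))
(array([ 0.51975493, -0.00835745,  0.01275314]), np.float64(0.0077962191401092056), array([284, 197,  31,  23, 374], dtype=int32))
[{'point': [0.6204, 0.023, 0.1629], 'score': 0.7}]
[0.5273442856748054, 0.027153963429675812, -0.12400823320045179, 1.5785173171235625, 2.4942536403310314] [ 0.69 -0.33  0.44  0.25  0.32  0.1   0.   -1.38 -0.31 -0.85 -0.22 -0.08
 -0.67]
red [ 0.52132653 -0.02301168  0.10796493] [ 0.02  0.36  0.23 -0.26]
blue [0.5324926  0.07282343 0.10801236] [ 0.03  0.35  0.23 -0.24]
yellow [0.62003513 0.014377   0.16150596] [ 0.  0.  0. -0.]
1.5 [array([322.2, 209.9]), array([347.2, 220.7])]
1.7 [array([320.8, 210.7]), array([345.5, 220.2])]
1.9 [array([319.7, 211.7]), array([343.7, 219.9])]
2.1 [array([318.9, 212.8]), array([341.9, 219.7])]
2.3 [array([318.4, 214.1]), array([340.1, 219.8])]
2.5 [array([318.3, 215.4]), array([338.4, 220.1])]
2.7 [array([318.5, 216.7]), array([336.8, 220.5])]
2.9 [array([319.1, 218. ]), array([335.6, 221.1])]
```

View pics/wrist11.png

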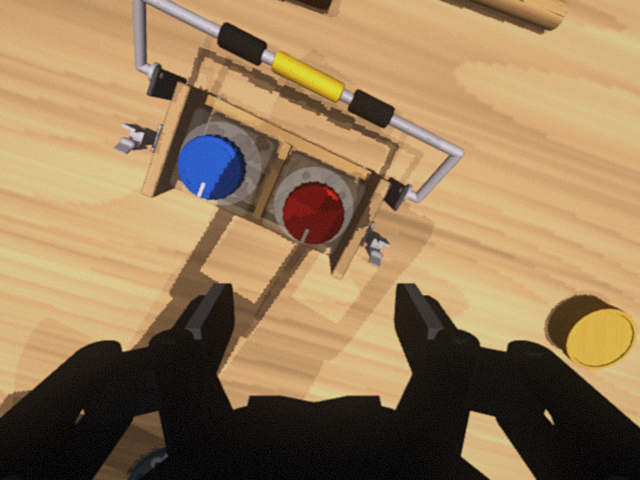

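View pics/side11.png

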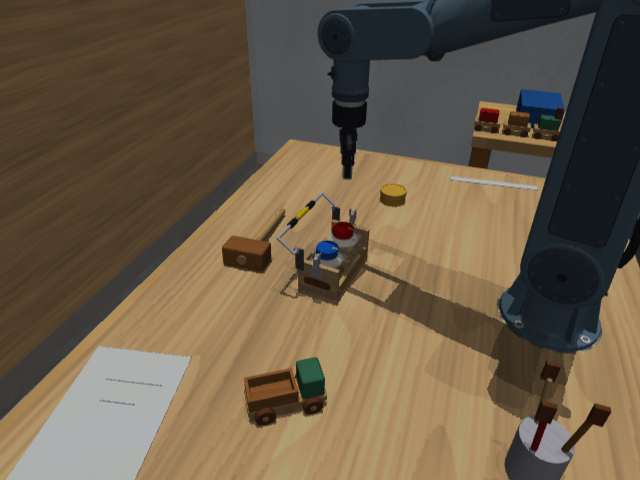

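```bash
python3 - <<'E'
from wl import *
from bench import ctrl
im=cv2.imread("pics/wrist11.png"); cv2.imwrite("pics/c11.png",cv2.resize(im[120:290,150:380],None,fx=3.4,fy=3.4,interpolation=cv2.INTER_CUBIC))
c=ctrl.get_calibration("wrist"); i2=im[:,:,::-1].copy()
print(lid(c,i2,"blue",.122,vt=100),lid(c,i2,"blue",.122,vt=60))
E
```

```text
(array([0.52905352, 0.07290923, 0.02594718]), np.float64(0.002796113914580515), array([ 178,  135,   59,   64, 2426], dtype=int32)) (array([0.52923954, 0.07248971, 0.0262633 ]), np.float64(0.0010000561739086818), array([ 178,  135,   65,   64, 3124], dtype=int32))
```

View pics/c11.png

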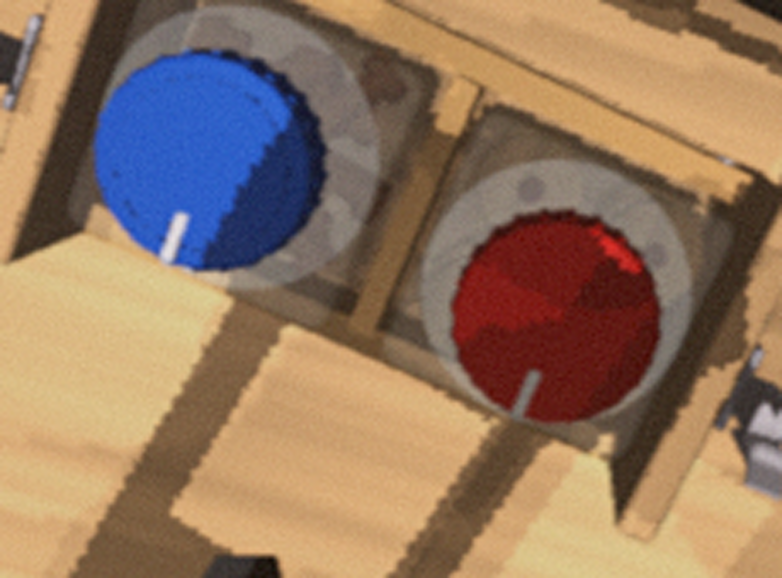

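```bash
python3 - <<'E'
from wl import *
from bench import ctrl
c=ctrl.get_calibration("wrist")
f=lambda x,y:(150+x/3.4,120+y/3.4)
for a,b in (((536,372),(517,416)),((181,213),(166,260))):
    A,B=ray(c,f(*a),.122),ray(c,f(*b),.122); d=B-A; print(d[:2],np.hypot(*d[:2]),"angle rel -x carrier",np.arctan2(d[1],d[0])%(2*np.pi)-np.pi+.125)
E
```

```text
[-0.01269134  0.00099342] 0.01273016312876037 angle rel -x carrier 0.046884196368504494
[-0.01252047  0.00085165] 0.012549405835948865 angle rel -x carrier 0.05708367299124362
```

```bash
python3 go.py .620 .0147 .19 -.125 10 0.5
```

```text
pos [ 0.5193 -0.0203  0.2461] psi -1.252 tilt [-0.004  0.001 -1.   ] F [-0.3 -0.2  0.3] T [-0.01  0.03 -0.01] op 0.801 q [-0.27  0.03  1.69  0.    1.43  0.98] t 13.15
-0.00 0.11 0.21 0 -0.94 0 0.5; 0.02 0.11 0.21 0 -0.94 0 0.5; 0.04 0.11 0.21 0 -0.94 0 0.5; 0.07 0.11 0.20 0 -0.94 0 0.5; 0.09 0.11 0.19 0 -0.94 0 0.5;
0.11 0.11 0.18 0 -0.94 0 0.5; 0.13 0.11 0.17 0 -0.94 0 0.5; 0.15 0.11 0.15 0 -0.94 0 0.5; 0.17 0.11 0.13 0 -0.94 0 0.5; 0.18 0.11 0.12 0 -0.94 0 0.5;
```

Call:
apply_moves(plan="0 0.05 0.21 0 -0.94 0 0.5; 0.02 0.05 0.21 0 -0.94 0 0.5; 0.04 0.05 0.21 0 -0.94 0 0.5; 0.07 0.1 0.2 0 -0.94 0 0.5; 0.09 0.1 0.19 0 -0.94 0 0.5")

```text
time_s: 13.65
eef_pos: [0.5698, -0.003, 0.2283]
eef_rot: [-0.666, 0.666, -0.238, 0.236]
wrist_force: [-0.5, -1.4, 0.2]
opening: 0.501
```

Call:
apply_moves(plan="0.11 0.1 0.18 0 -0.94 0 0.5; 0.13 0.1 0.17 0 -0.94 0 0.5; 0.15 0.1 0.15 0 -0.94 0 0.5; 0.17 0.1 0.13 0 -0.94 0 0.5; 0.18 0.1 0.12 0 -0.94 0 0.5")

```text
time_s: 14.15
eef_pos: [0.6201, 0.0143, 0.2029]
eef_rot: [0.706, -0.706, 0.044, -0.041]
wrist_force: [0.4, 0.3, 0.5]
opening: 0.495
```

Call:
apply_moves(plan="0 0.1 0 0 0 0 0.5; 0 0 0 0 0 0 0.5; 0 0 0 0 0 0 0.5; 0 0 0 0 0 0 0.5; 0 0 0 0 0 0 0.5")

```text
time_s: 14.65
eef_pos: [0.6209, 0.0138, 0.2012]
eef_rot: [-0.706, 0.706, -0.044, 0.044]
wrist_force: [-0.5, -0.3, -0.2]
opening: 0.5
```

```bash
python3 go.py .620 .0147 .118 -.125 5 0.5; python3 - <<'E'
from wl import *
from bench import ctrl
c=ctrl.get_calibration("wrist")
im=ctrl.camera("wrist").copy(); cv2.imwrite("pics/w12.png",im[:,:,::-1])
m=seg(im,"yellow"); n,l,s,ce=cv2.connectedComponentsWithStats(m); k=1+np.argmax(s[1:,4]); print(s[k],ce[k],ray(c,ce[k],.1625))
E
```

```text
pos [0.6209 0.0138 0.2012] psi -0.125 tilt [ 0.001 -0.    -1.   ] F [-0.5 -0.3 -0.2] T [-0.01  0.02 -0.01] op 0.5 q [-0.17  0.28  1.49 -0.    1.37 -0.04] t 14.65
-0.00 0.33 0.00 0 0.00 0 0.5; -0.00 0.33 0.00 0 0.00 0 0.5; -0.00 0.33 0.00 0 0.00 0 0.5; -0.00 0.33 0.00 0 0.00 0 0.5; -0.00 0.33 0.00 0 0.00 0 0.5;
Traceback (most recent call last):
ValueError: attempt to get argmax of an empty sequence
```

View pics/w12.png

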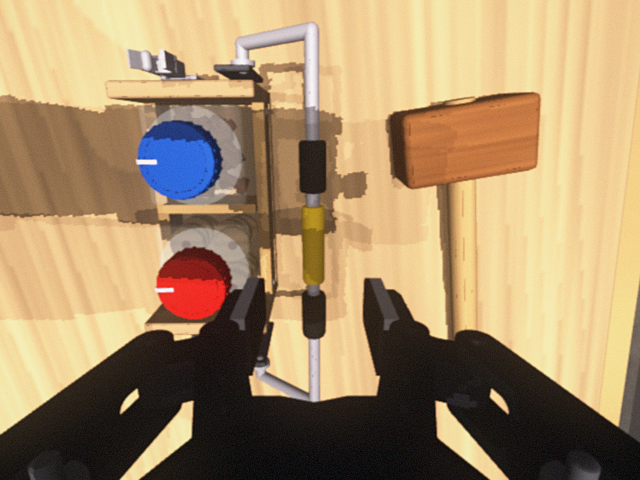

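```bash
python3 - <<'E'
from wl import *
from bench import ctrl
c=ctrl.get_calibration("wrist"); print(ray(c,(313,246),.167),ray(c,(313,246),.163), proj(c,np.array([[.62,.0147,.162]])))
E
```

```text
[0.6200452  0.01574278 0.167     ] [0.61986683 0.01439085 0.163     ] [[313.15443548 244.98320402]]
```

Call:
apply_moves(plan="0 0.35 0 0 0 0 0.5; 0 0.35 0 0 0 0 0.5; 0 0.35 0 0 0 0 0.5; 0 0.35 0 0 0 0 0.5; 0 0.25 0 0 0 0 0.5")

```text
time_s: 15.2
eef_pos: [0.6205, 0.014, 0.1173]
eef_rot: [0.706, -0.706, 0.044, -0.044]
wrist_force: [-0.7, -0.9, 0.3]
opening: 0.498
```

```bash
python3 - <<'E'
from wl import *
from bench import ctrl
print(ctrl.get_obs()["eef_pos"],ctrl.get_obs()["wrist_force"])
im=ctrl.camera("wrist").copy(); cv2.imwrite("pics/w13.png",im[:,:,::-1])
im=ctrl.camera("side").copy(); cv2.imwrite("pics/s13.png",cv2.resize(im[150:290,240:400,::-1],None,fx=4.5,fy=4,interpolation=cv2.INTER_CUBIC))
E
```

```text
[0.62047496 0.01398829 0.11725421] [-0.71389325 -0.87976745  0.3051543 ]
```

View pics/w13.png

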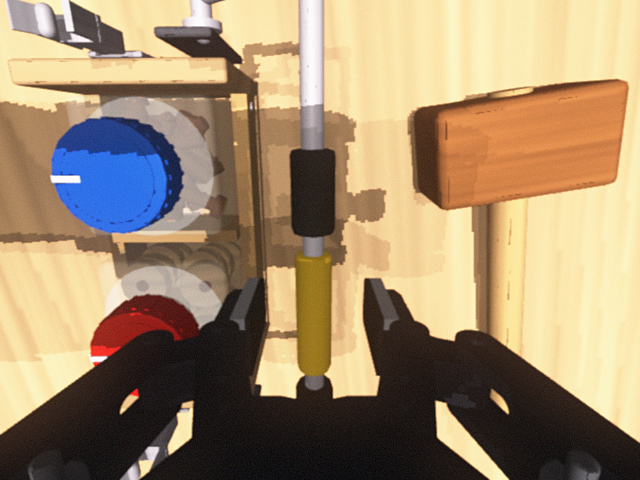

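View pics/s13.png

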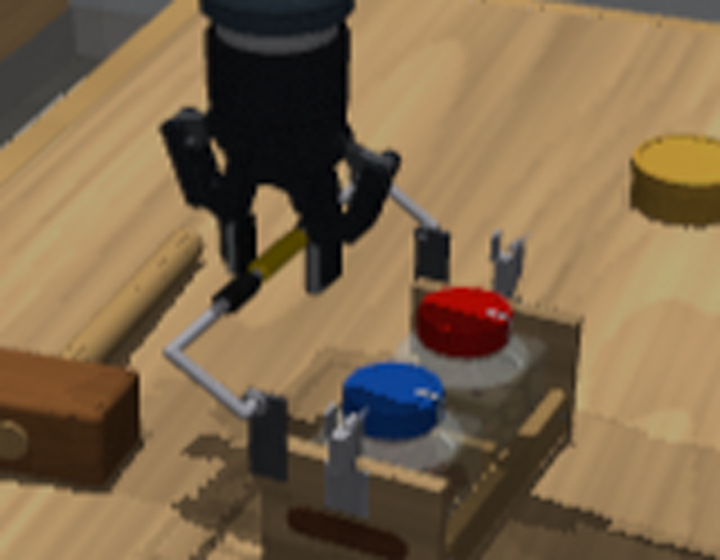

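Call:
apply_moves(plan="0 0 0 0 0 0 0.28; 0 0 0 0 0 0 0.28; 0 0 0 0 0 0 0.28; -0.08 0 0 0 0 0 0.28; 0 0 0 0 0 0 0.28")

```text
time_s: 15.8
eef_pos: [0.6167, 0.0146, 0.1186]
eef_rot: [-0.706, 0.706, -0.044, 0.044]
wrist_force: [-0.4, 0.4, 0.2]
opening: 0.277
```

Call:
apply_moves(plan="-0.11 -0.13 0 0 0 0 0.28; -0.13 -0.1 0 0 0 0 0.28; -0.14 -0.08 0 0 0 0 0.28; -0.16 -0.06 0 0 0 0 0.28; -0.16 -0.03 0 0 0 0 0.28")

```text
time_s: 16.3
eef_pos: [0.5832, 0.0186, 0.1404]
eef_rot: [-0.706, 0.706, -0.042, 0.045]
wrist_force: [2.7, 0.3, 2.9]
opening: 0.277
```

```bash
python3 - <<'E'
from wl import *
from bench import ctrl
o=ctrl.get_obs();print(o["eef_pos"],o["wrist_force"],o["opening"])
im=ctrl.camera("side").copy(); cv2.imwrite("pics/s14.png",cv2.resize(im[150:290,240:400,::-1],None,fx=4.5,fy=4,interpolation=cv2.INTER_CUBIC))
E
```

```text
[0.58324652 0.01855621 0.14038467] [2.71847999 0.30105508 2.87265363] 0.27679244243680784
```

View pics/s14.png

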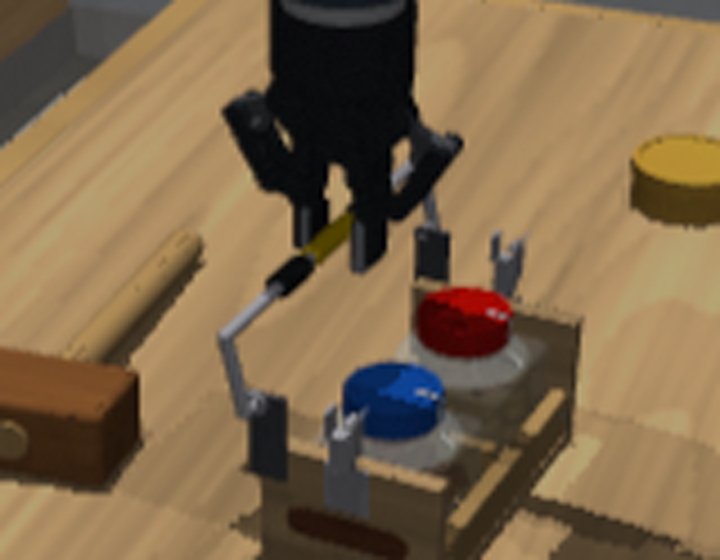

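Works well; continue the arc.

Call:
apply_moves(plan="-0.17 -0.01 0 0 0 0 0.28; -0.17 0.02 0 0 0 0 0.28; -0.16 0.04 0 0 0 0 0.28; -0.15 0.06 0 0 0 0 0.28; -0.14 0.08 0 0 0 0 0.28")

```text
time_s: 16.85
eef_pos: [0.542, 0.0238, 0.1281]
eef_rot: [0.706, -0.706, 0.044, -0.043]
wrist_force: [0.5, -0.8, 1.2]
opening: 0.281
```

```bash
python3 - <<'E'
from wl import *
from bench import ctrl
o=ctrl.get_obs();print(o["eef_pos"],o["wrist_force"],o["opening"])
im=ctrl.camera("side").copy(); cv2.imwrite("pics/s15.png",cv2.resize(im[150:290,240:400,::-1],None,fx=4.5,fy=4,interpolation=cv2.INTER_CUBIC))
im=ctrl.camera("wrist").copy(); cv2.imwrite("pics/w15.png",im[:,:,::-1])
E
```

```text
[0.54195377 0.02384371 0.12807944] [ 0.54907859 -0.82485249  1.20075861] 0.2810153973552028
```

View pics/s15.png

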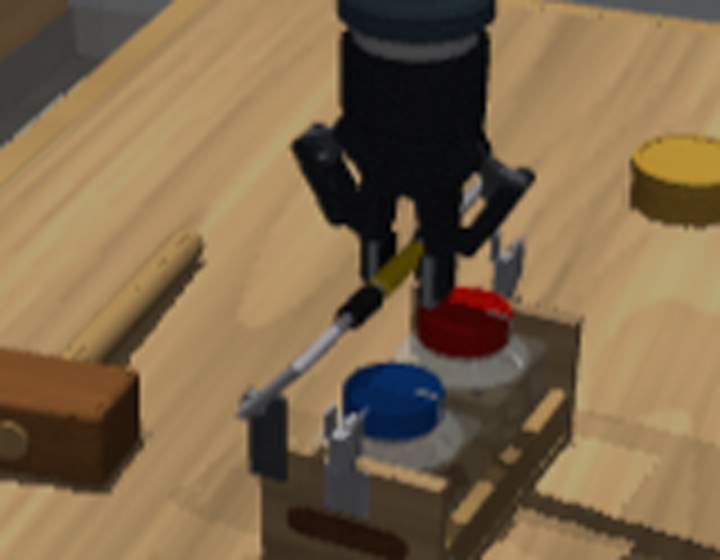

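View pics/w15.png

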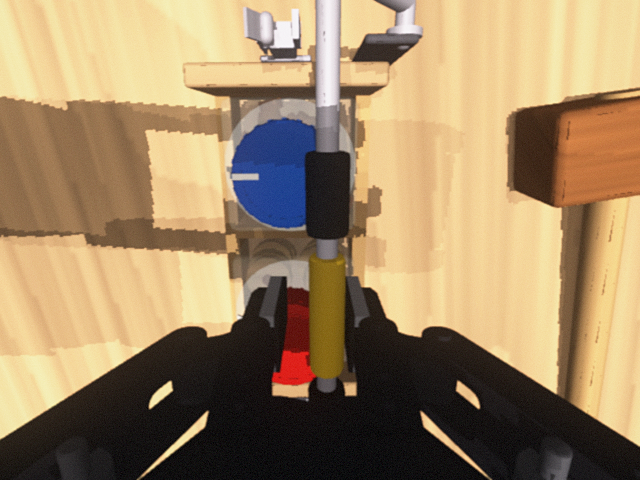

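Call:
apply_moves(plan="0.06 0 0 0 0 0 0.32; 0.02 -0.1 0 0 0 0 0.32; 0 -0.5 0 0 0 0 0.32; 0 -0.5 0 0 0 0 0.32; 0 -0.2 0 0 0 0 0")

```text
time_s: 17.45
eef_pos: [0.5488, 0.0229, 0.1967]
eef_rot: [-0.706, 0.706, -0.042, 0.045]
wrist_force: [0.4, 0.7, 0.9]
opening: 0.163
```

Call:
apply_moves(plan="0.02 0 0 0 0 0 0; 0 0 0 0 0 0 0; 0 0 0 0 0 0 0; 0 0 0 0 0 0 0; 0 0 0 0 0 0 0")

```text
time_s: 17.95
eef_pos: [0.5475, 0.0231, 0.1928]
eef_rot: [0.706, -0.706, 0.044, -0.043]
wrist_force: [0.1, -0.3, -0.8]
opening: 0.007
```

```bash
python3 - <<'E'
from wl import *
from bench import ctrl
o=ctrl.get_obs();print(o["eef_pos"],o["wrist_force"],o["opening"],o["time_s"])
c=ctrl.get_calibration("wrist")
im=ctrl.camera("side").copy(); cv2.imwrite("pics/s16.png",cv2.resize(im[150:290,240:400,::-1],None,fx=4.5,fy=4,interpolation=cv2.INTER_CUBIC))
im=ctrl.camera("wrist").copy(); cv2.imwrite("pics/w16.png",im[:,:,::-1])
piv=np.array([.5786,.0200,.131]); e=np.array([np.cos(.125),-np.sin(.125),0])
for q in(.8,.9,1.,1.1): print(q,proj(c,(piv-e*.052*np.cos(q)+[0,0,.052*np.sin(q)])[None]))
E
```

```text
[0.54754588 0.02314093 0.19284659] [ 0.12530958 -0.2562974  -0.76612756] 0.006605625606346998 17.95
0.8 [[306.40558023 253.07112791]]
0.9 [[313.12573868 255.14329679]]
1.0 [[320.63392773 257.02928391]]
1.1 [[328.84208403 258.68994159]]
```

View pics/s16.png

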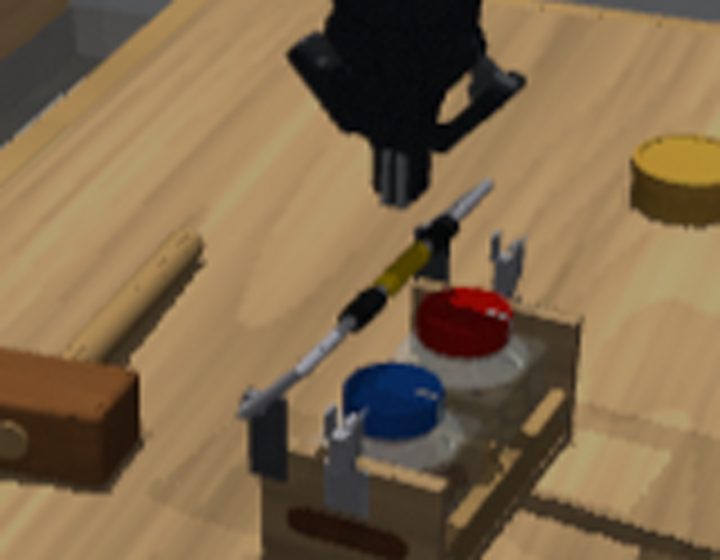

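View pics/w16.png

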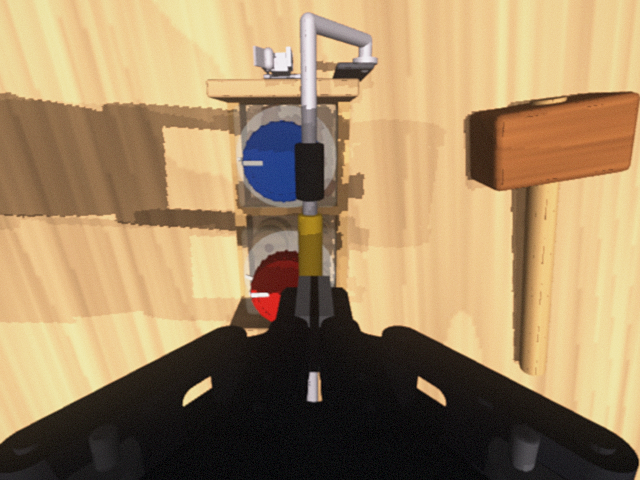

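Call:
apply_moves(plan="-0.04 0.5 0 0 0 0 0; 0 0.34 0 0 0 0 0; -0.12 0.13 0 0 0 0 0; -0.12 0.17 0 0 0 0 0; -0.06 0.14 0 0 0 0 0")

```text
time_s: 18.55
eef_pos: [0.5305, 0.0253, 0.1293]
eef_rot: [0.706, -0.706, 0.044, -0.044]
wrist_force: [-1.0, -0.3, 1.1]
opening: -0.001
```

```bash
python3 - <<'E'
from wl import *
from bench import ctrl
o=ctrl.get_obs();print(o["eef_pos"],o["wrist_force"],o["opening"],o["time_s"])
im=ctrl.camera("side").copy(); cv2.imwrite("pics/s17.png",cv2.resize(im[150:290,240:400,::-1],None,fx=4.5,fy=4,interpolation=cv2.INTER_CUBIC))
im=ctrl.camera("wrist").copy(); cv2.imwrite("pics/w17.png",im[:,:,::-1])
E
```

```text
[0.5305145  0.02531596 0.12928591] [-0.99143443 -0.26990951  1.0895717 ] -0.001414747109317577 18.55
```

View pics/s17.png

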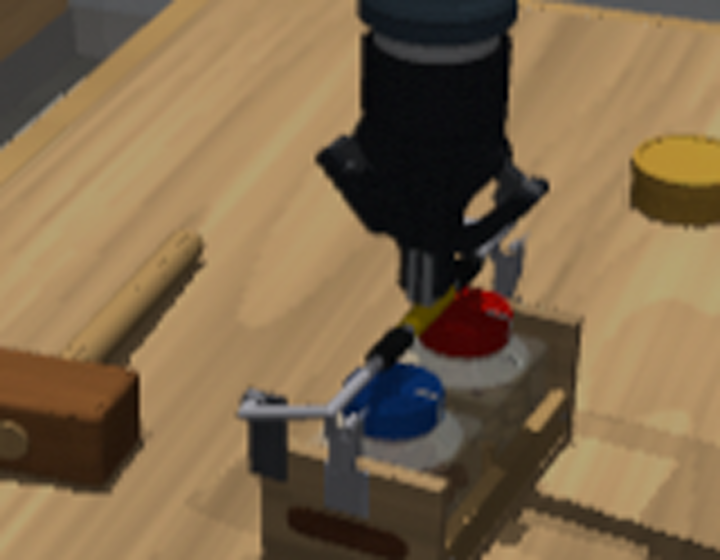

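View pics/w17.png

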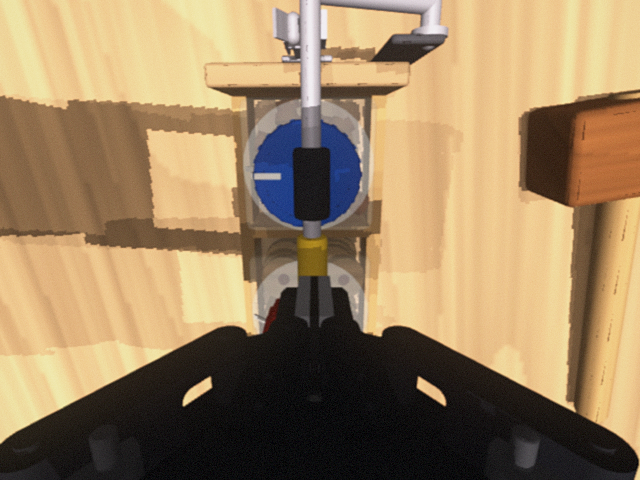

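Call:
apply_moves(plan="-0.03 0.08 0 0 0 0 0; -0.02 0.08 0 0 0 0 0; -0.01 0.06 0 0 0 0 0; 0 0.06 0 0 0 0 0; 0 0 0 0 0 0 0")

```text
time_s: 19.15
eef_pos: [0.5282, 0.0255, 0.1159]
eef_rot: [-0.706, 0.706, -0.044, 0.044]
wrist_force: [0.2, -0.2, -0.4]
opening: 0.0
```

Call:
apply_moves(plan="0 0.04 0 0 0 0 0; 0 0.04 0 0 0 0 0; 0 0.02 0 0 0 0 0; 0 0 0 0 0 0 0; 0 0 0 0 0 0 0")

```text
time_s: 19.65
eef_pos: [0.5286, 0.0255, 0.112]
eef_rot: [-0.706, 0.706, -0.043, 0.044]
wrist_force: [-6.4, 1.0, 12.0]
opening: -0.002
```

```bash
python3 - <<'E'
from wl import *
from bench import ctrl
o=ctrl.get_obs();print(o["eef_pos"],o["wrist_force"],o["opening"],o["time_s"])
im=ctrl.camera("side").copy(); cv2.imwrite("pics/s18.png",cv2.resize(im[150:290,240:400,::-1],None,fx=4.5,fy=4,interpolation=cv2.INTER_CUBIC))
E
```

```text
[0.52858404 0.02546077 0.1120321 ] [-6.41530283  0.9683539  12.00221132] -0.0018996304993133316 19.65
```

View pics/s18.png

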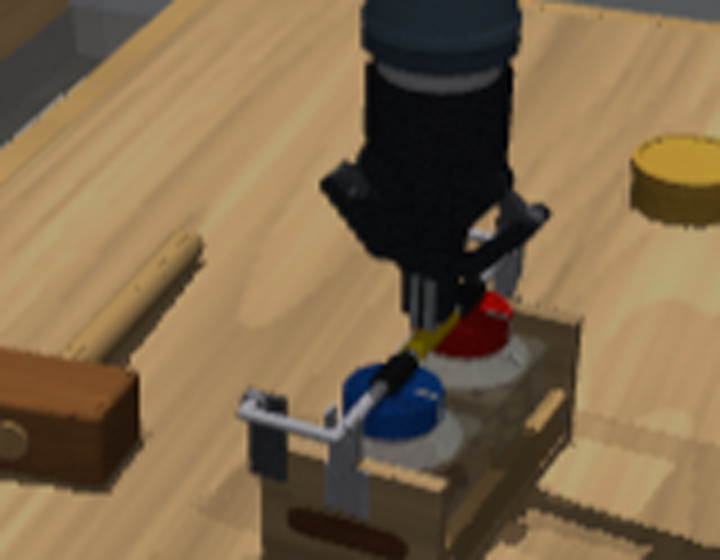

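Call:
apply_moves(plan="0 0.03 0 0 0 0 0; 0 0.02 0 0 0 0 0; 0 0 0 0 0 0 0; 0 0 0 0 0 0 0; 0 0 0 0 0 0 0")

```text
time_s: 20.2
eef_pos: [0.5288, 0.0254, 0.1117]
eef_rot: [-0.706, 0.706, -0.043, 0.044]
wrist_force: [-12.8, 0.1, 28.5]
opening: 0.003
```

Call:
apply_moves(plan="0 -0.2 0 0 0 0 0; 0 -0.5 0 0 0 0 0; 0 -0.8 0 0 0 0 0; 0 -0.8 0 0 0 0 0; 0 -0.5 0 0 0 0 0")

```text
time_s: 20.7
eef_pos: [0.5294, 0.0253, 0.2512]
eef_rot: [-0.706, 0.706, -0.042, 0.045]
wrist_force: [0.8, 0.2, 0.7]
opening: -0.003
```

Call:
apply_moves(plan="-0.8 0 0 0 0 0 0; -0.8 0 0 0 0 0 0; -0.8 0 0 0 0 0 0; 0 0 0 0 0 0 0; 0 0 0 0 0 0 0")

```text
time_s: 21.2
eef_pos: [0.4091, 0.0404, 0.2485]
eef_rot: [-0.706, 0.706, -0.043, 0.044]
wrist_force: [1.3, -0.1, 0.2]
opening: -0.001
```

```bash
python3 - <<'E'
from wl import *
from bench import ctrl
o=ctrl.get_obs();print(o["eef_pos"],o["wrist_force"],o["opening"],o["time_s"])
for n in("scene","side","wrist"):
    im=ctrl.camera(n).copy(); cv2.imwrite(f"pics/{n}2.png",im[:,:,::-1])
im=cv2.imread("pics/side2.png"); cv2.imwrite("pics/s19.png",cv2.resize(im[150:300,250:390],None,fx=5,fy=4,interpolation=cv2.INTER_CUBIC))
im=cv2.imread("pics/scene2.png"); cv2.imwrite("pics/sc19.png",cv2.resize(im[190:300,270:390],None,fx=6,fy=5.4,interpolation=cv2.INTER_CUBIC))
E
python3 fit0.py 2|grep -v "array"
```

```text
[0.40914849 0.04040155 0.24849673] [ 1.28638471 -0.13841937  0.15091919] -0.0009261354521571553 21.2
[0.5262044081716881, 0.025160474616349477, -0.11981643281614002, 0.35095342704904126, 0.00630060812827536] [ 3.08 -2.69  2.79 -2.78  0.15  0.45 -3.06 -2.74 -2.68 -3.02  0.05 -0.33
 -1.9 ]
red [ 0.51788122 -0.03681681  0.09155122] [-0.08 -1.31 -0.85  0.93]
blue [0.53011286 0.06219497 0.09259068] [-0.1  -1.18 -0.77  0.8 ]
yellow [0.52595931 0.02452783 0.13084043] [ 0.03  0.37  0.24 -0.26]
```

View pics/s19.png

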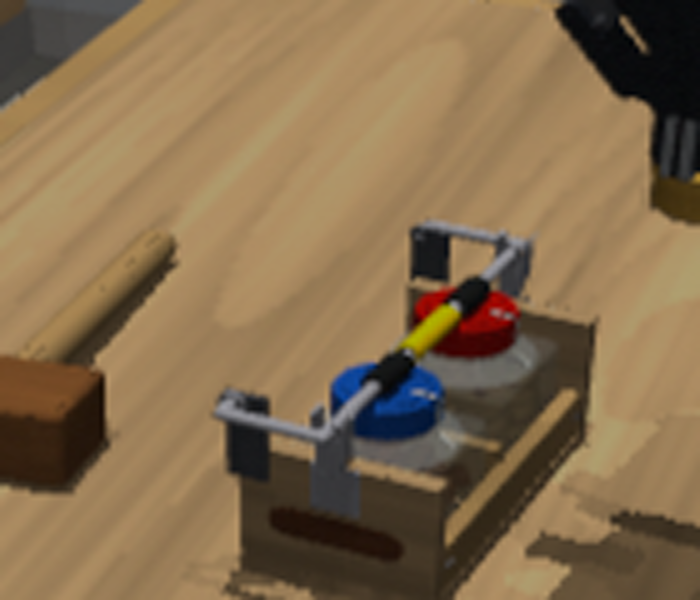

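View pics/sc19.png

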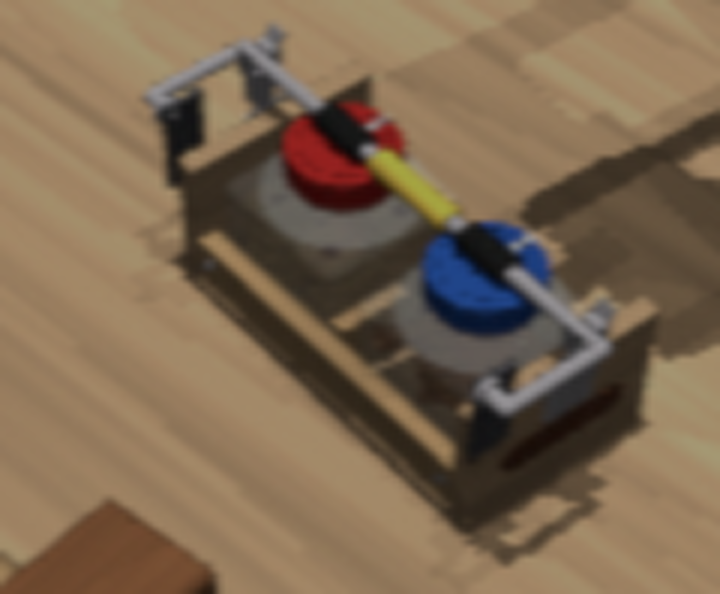

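View pics/wrist2.png

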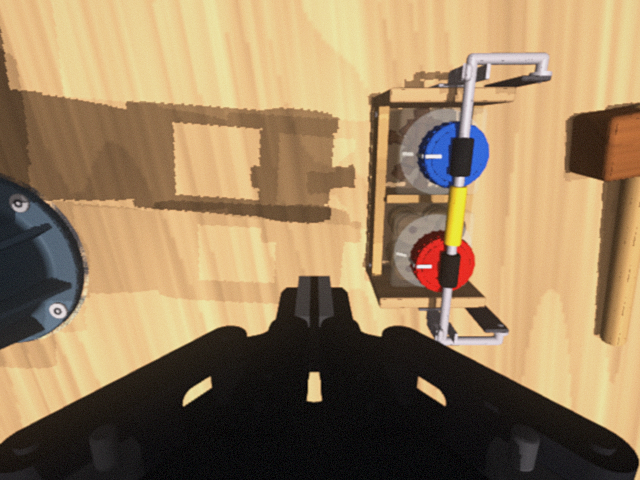

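```bash
python3 - <<'E'
import cv2
im=cv2.imread("pics/wrist2.png"); cv2.imwrite("pics/c20.png",cv2.resize(im[110:310,365:500],None,fx=4,fy=3,interpolation=cv2.INTER_CUBIC))
E
```

```text
(no output)
```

View pics/c20.png

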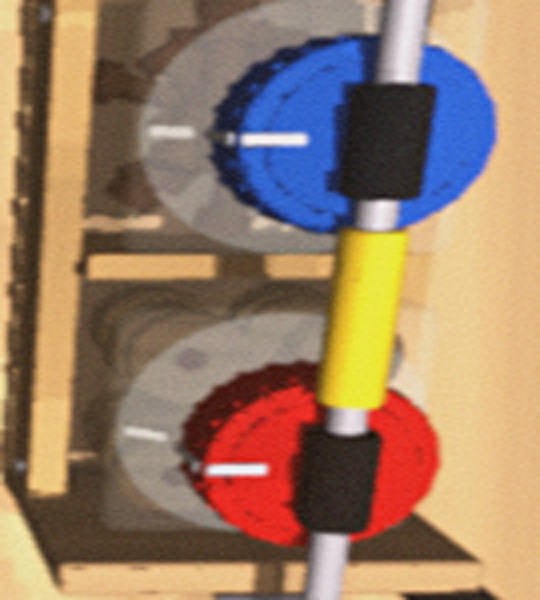

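```bash
python3 - <<'E'
from bench import ctrl
print(ctrl.hand_in(), ctrl.get_obs()["time_s"])
E
```

```text
the job is handed in; nothing more can be done
the job is handed in; nothing more can be done
```

The red lid is screwed home, the bail is snapped into its clips, and I handed the job in at about 21.4 s of the 56 s. The arm was clear of everything at the end.

**What I did**
- **Red lid:** I turned it clockwise about 2.07 rad in one grasp until it met its stop, where the torque rose to about 1.6 N m. You expected more than one grasp, but it fitted in one.
- **Bail:** I swung it over by its yellow grip, held loosely between the fingers. I then pressed it down with closed fingertips until it met a firm stop, at up to about 28 N.

**Last checks**
- **Lid position:** The red lid's white line is parallel to the blue lid's within about 0.02 rad. Before the bail covered the lids, both measured the same height.
- **Bail position:** The grip measured at z = 0.131 m above the carrier centre. The fitted bail angle was about 0.006 rad.
- **Loose things:** The mallet and tin look unmoved in the pictures. I didn't check the truck closely in the last ones, but the arm never went near it.

**What disagreed**
- **Fingertip position:** The fingertips stood about 26 mm behind the reported TCP (the stated tool point), not 11 mm ahead of it. My first grasp therefore closed in the air above the lid. I found the offset by gently touching the lid top, at about 29 N.
- **Final lid fit:** The last colour-blob fit of the lids, done with the bail over them, was off because the sleeves hide part of the lids. I relied on the earlier lid measurements and the close-up pictures instead.

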